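Turn the coated oat biscuits and discard the scorched one

ROBOT

A 6-joint arm with a two-finger parallel gripper is mounted at the origin on the work surface. World frame = base frame: x ahead of the robot, y to its left, z up, the work surface at z = 0. Lengths are in mm, angles in rad, forces in N, time in s.
With the tool pointing down it reaches from about 275 to 825 mm from the base axis. Payload 5.2 kg.
Tool frame: the origin (TCP) lies at the very end of the fingers, on their centre line; the grasp point (between the pads) lies 19 mm behind it; z points along the fingers, y is the direction in which the jaws open and shut (so a half turn about z gives the same grasp; the last joint's range is limited). The gripper opens to 93 mm and grips with 3 to 60 N. Pads are 15 mm wide; open, the fingers measure 128 mm over their backs; the gripper's body (75 mm by 188 mm) begins 65 mm behind the grasp point.
Start: joints at [-1.362, 0.259, 1.535, -0, 1.348, -0.203], TCP at [220.163, -504.017, 218.653] pointing down, gripper open.
Joint ranges: [-3.14, 3.14], [-0.91, 2.08], [0.19, 2.58], [-1.22, 4.36], [0.22, 2.71], [-3.12, 3.12]. Speed limits (rad/s): [2.57, 2.57, 3.14, 3.14, 3.14, 3.14].

INTERFACE

Orientations are given as [roll, pitch, yaw] about the fixed x, y, z axes, in that order (R = Rz(yaw) Ry(pitch) Rx(roll)).
In Python, from bench import robot gives the robot as it stands. The module is installed in compiled form; this text tells all that it offers. Calls block until the motion is done:
- robot.move_ptp(position, orientation): joint-space move of the TCP to a pose.
- robot.move_linear(position, ori=None, speed=150, f_stop=None): straight line of the TCP; ori=None keeps the orientation; speed is the mean speed in mm/s. With f_stop (N) it stops when the force on the tool has changed by that much, and returns True; else False.
- robot.move_j(angles): joint-space move.
- robot.move_gripper(opening): opening from 0.0 (shut) to 1.0 (fully open); the grip force is fixed at half the most; returns when the fingers have stopped.
- robot.sleep(seconds).
- robot.inverse_kinematics(position, orientation): joint angles nearest the present ones, or None.
- robot.get_image(name): name is "scene" or "side" or "wrist"; returns a dict with "img" (400x640x3 uint8, blue, green, red), "fovy" (degrees; the focal length in pixels is half the picture's height over the tangent of half this angle, whatever the lens; pixels are square), "cx", "cy" (the principal point, pixels), "eye" and "orientation" of the camera in the world. Camera axes: x right, y down, z forward; pixel columns grow to the right and rows downward; lengths in mm; the calibration is good to about 2 mm. The wrist camera is an equidistant fisheye: a pixel r from the principal point sees the ray r / f radians off the axis. A picture is of the moment at which its call begins. There is no depth.
A pose or a line that the arm cannot do raises robot.MotionError and nothing moves.
- robot.hand_in(): hands the job in, once; it reports no verdict.
Readings, each from a call of its own:
- robot.current_t(): time.
- robot.current_qpos(): joint angles.
- robot.current_joint_vel(): joint speeds.
- robot.current_joint_efforts(): joint torques, N m.
- robot.current_tcp_pos(): TCP position.
- robot.current_eef_rot(): TCP orientation.
- robot.current_contact_force(): force on the tool from outside, world axes, zero at the start.
- robot.current_ft_torque(): the same for the moment, N m.
- robot.current_gripper_width(): opening from 0.0 (shut) to 1.0 (fully open).
Only numpy, scipy, OpenCV 4.12 (cv2) and the standard library are available. Lean on these libraries where they do the work, as an engineer would, in place of code of your own. Each camera call takes 0.05 s, during which the arm holds its last target.

TASK

At the snack corner of the food-pantry table, use the red-handled turner to flip every tan oat biscuit on the rib rack, so that each lies flat on the rack with its dark coated side up, and tip the scorched black biscuit off the turner into the cardboard reject box. Biscuits are food: never touch them with the gripper's fingers, and leave the bottle and the squat tin beside the rack alone. When all the biscuits are dealt with, lay the turner down again on the wooden board, standing on its tines and foot as it was, and let go.

Things in the scene. Friction and masses are not known exactly. Their poses are not given: they have to be found in the camera images.
- oat_1: round hard-baked oat biscuit, rigid, 76 mm across, 12 mm thick, 45 g: one face pale tan with flecks, the other coated dark brown. Origin at its centre; its z axis points out of the pale face, so z up = coated side down (as at the start). May be absent.
- oat_2: round hard-baked oat biscuit, rigid, 76 mm across, 12 mm thick, 45 g: one face pale tan with flecks, the other coated dark brown. Origin at its centre; its z axis points out of the pale face, so z up = coated side down (as at the start). May be absent.
- oat_3: round hard-baked oat biscuit, rigid, 76 mm across, 12 mm thick, 45 g: one face pale tan with flecks, the other coated dark brown. Origin at its centre; its z axis points out of the pale face, so z up = coated side down (as at the start). May be absent.
- scorched: scorched biscuit of the same size and mass, black on both faces and rim. Origin at its centre, z axis along its thickness
- rack: fixed metal rack, 170 x 464 mm (its x, y), origin below its centre at table height, z up, yaw -0.02 to 0.13 rad. On 40 mm feet a 6 mm plate (top at 46 mm) with 16 upright ribs along its x, full length, 4 mm thick, at y = -225, -195 .. -15, 15 .. 225 mm (pitch 30, clear gaps 26 mm), tops 76 mm above the table; no rim. Biscuits lie on the rib tops, 115 mm or more apart along y at the start
- turner: loose 160 g steel turner; red octagonal handle, 24 mm across flats (flats every 45 deg, one level), 100 mm long. Origin at the handle's centre, x towards the tines, z up. An 8 mm wide foot under the handle's rear (x = -50 to -40 mm) reaches down to the level of the tines' underside, 65 mm below the handle's axis, so it stands level by itself. A crank (x = 45 to 64 mm) joins handle and blade
- tines (a point): the turner's blade: upper face, mid-length of the middle tine; 107 mm ahead of the handle's centre and 62 mm below it. Axes as the turner's. Three level tines fit the rack's gaps: each 16 mm wide, 3 mm thick, 94 mm long, at y = -30, 0, 30 mm. Behind, each tine rises to a heel bar 30 to 38 mm above the underside, so the bar passes over the ribs; risers and 3 mm tip lips keep the biscuit in
- fence (a point): middle of the upper edge of the turner's only side fence, which runs along the +y side of the blade: 3 mm thick, 7.5 mm above the tines' upper face, 36.5 mm to +y of the middle tine's line, so a biscuit fits with its centre 4 to 34 mm to -y of that line. Rolled about the handle to the fence side, a biscuit leans on the fence and, past upright, topples over it, turned over
- board: fixed wooden board, 270 x 160 mm (its x, y), 8 mm thick, origin at the centre of its underside, on the table on the right (-y) of the rack; the turner stands on it
- crate: open cardboard reject box, loose, 0.5 kg, 190 x 190 mm, 75 mm tall, 5 mm walls; origin at the centre of its underside; on the left (+y) of the rack
- syrup: bystander: dark bottle with a red cap, 60 mm across, 190 mm tall, origin at its underside, by the rack's left far corner
- tin: bystander: squat red food tin, 80 mm across, 50 mm tall, origin at its underside, by the rack's right far corner

How it is judged (in metres and radians):
On the way:
1. every tan biscuit lies on the rack coated side up and the scorched one is in the reject box (angle between each of oat_1, oat_2, oat_3's own z axis and vertical above 3 rad and x of oat_1 in the frame of rack between -0.1 and 0.1 m and y of oat_1 in the frame of rack between -0.25 and 0.25 m and z of oat_1 in the frame of rack between 0.076 and 0.09 m and x of oat_2 in the frame of rack between -0.1 and 0.1 m and y of oat_2 in the frame of rack between -0.25 and 0.25 m and z of oat_2 in the frame of rack between 0.076 and 0.09 m and x of oat_3 in the frame of rack between -0.1 and 0.1 m and y of oat_3 in the frame of rack between -0.25 and 0.25 m and z of oat_3 in the frame of rack between 0.076 and 0.09 m and x of scorched in the frame of crate between -0.095 and 0.095 m and y of scorched in the frame of crate between -0.095 and 0.095 m and z of scorched in the frame of crate between 0 and 0.07 m), for 0.2 s.
At the end, for the whole second after the job is handed in: each tan biscuit present lies flat on the rack (within 8 deg) with its coated side up, the scorched one lies in the reject box, the turner stands level on the wooden board (handle centre over the board), all at rest (all of step 1 and x of turner in the frame of board between -0.13 and 0.13 m and y of turner in the frame of board between -0.08 and 0.08 m and z of turner in the frame of board between 0.055 and 0.085 m and angle between turner's own z axis and vertical below 0.15 rad and linear speed of each of turner, oat_1, oat_2, oat_3, scorched below 0.02 m/s); the robot touches nothing.
It fails at once if a biscuit touched by the gripper's fingers (contact force between the fingers and oat_1 above 0.5 N or contact force between the fingers and oat_2 above 0.5 N or contact force between the fingers and oat_3 above 0.5 N or contact force between the fingers and scorched above 0.5 N).
It fails at once if a bystander pushed more than 30 mm or tipped (distance of any of syrup, tin from where it was at the start of the episode above 0.03 m or angle between any of syrup, tin's own z axis and vertical above 0.4 rad).
Of oat_1, oat_2, oat_3 only 2 to 3 are there at a start; the rules pass over those that are not, and their reading is None.
At some moment in a run one of crate may be knocked a few centimetres aside while the robot is not near it.
It also fails if it takes over 208 s, if anything falls off the work surface, if the arm or the gripper's body presses on something with over 40 N, if the wrist force passes 120 N, or if a joint passes its speed limit or range.

## Working session

There is one attempt and no reset: what is moved stays moved. The work goes in short steps, each a Python script; the robot and the scene stay as the last script left them, time stands still between calls to the robot, and variables do not carry over. Pictures are saved under pics/ and viewed, and the job is handed in when it is done.

```bash
ls; mkdir -p pics
python3 - <<'E'
from bench import robot
import cv2
print(robot.current_t(),robot.current_qpos(),robot.current_tcp_pos(),robot.current_eef_rot(),robot.current_gripper_width())
for n in ["scene","side","wrist"]:
    d=robot.get_image(n); cv2.imwrite(f"pics/a_{n}.png",d["img"]); print(n,d["fovy"],d["cx"],d["cy"],d["eye"],d["orientation"])
E
```

```text
pics
0.0 [-1.36177290e+00  2.59380445e-01  1.53602991e+00  4.45668034e-05
  1.34798121e+00 -2.02801089e-01] [ 220.08232814 -503.48780489  217.81887868] [-3.13983935e+00 -4.04883700e-04  4.11814272e-01] 0.9987164505172383
scene 56.354379066357595 317.6376695944157 198.21942297918127 [1263.9109514  -486.66167854  746.6931491 ] [-2.2257083   0.01078726  0.97106065]
side 56.224140624873 313.4493329774541 200.22132453893204 [ 403.72579341 -581.97720298  771.6471626 ] [-2.43421379e+00 -2.42287139e-03 -3.03683102e-01]
wrist 65.70646984690485 327.3426512417081 195.90996159726643 [ 290.07033617 -474.04184125  384.14386177] [ 2.86374029e+00  2.13765791e-03 -1.15915472e+00]
```

View pics/a_scene.png

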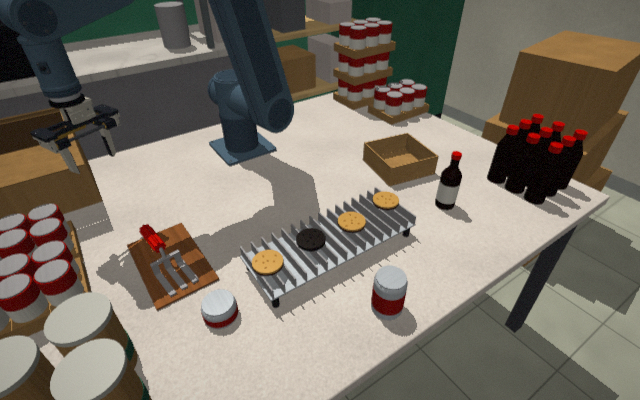

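View pics/a_side.png

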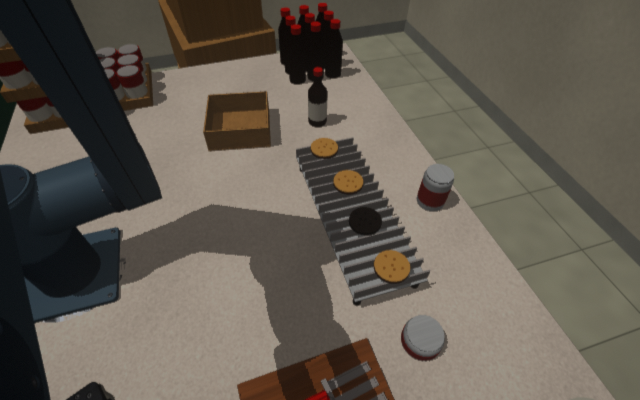

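View pics/a_wrist.png

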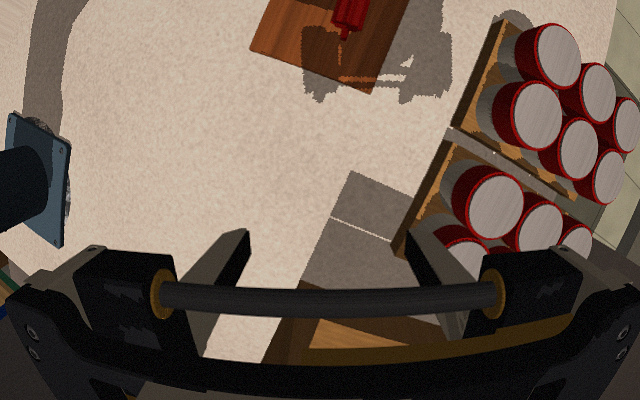

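All four biscuits are there: three tan and one black. I'll set up helpers and take rough measurements.

```bash
cat > h.py <<'E'
import numpy as np, cv2
from scipy.spatial.transform import Rotation as R
def rot(o): return R.from_euler('xyz',o).as_matrix()
def cam(d):
    f=d["img"].shape[0]/2/np.tan(np.radians(d["fovy"])/2)
    return f,np.array([d["cx"],d["cy"]]),np.array(d["eye"]),rot(d["orientation"])
def ray(d,uv,fish=False):
    f,c,e,M=cam(d); p=(np.asarray(uv,float)-c)
    if fish:
        r=np.linalg.norm(p)+1e-9; t=r/f; v=np.array([p[0]/r*np.sin(t),p[1]/r*np.sin(t),np.cos(t)])
    else: v=np.array([p[0]/f,p[1]/f,1.]); v/=np.linalg.norm(v)
    return e,M@v
def onz(d,uv,z,fish=False):
    e,v=ray(d,uv,fish); return e+v*(z-e[2])/v[2]
def proj(d,P,fish=False):
    f,c,e,M=cam(d); v=M.T@(np.asarray(P,float)-e)
    if fish:
        r=np.hypot(v[0],v[1]); t=np.arctan2(r,v[2]); return c+v[:2]/r*t*f
    return c+v[:2]/v[2]*f
def snap(robot,n,fn=None):
    d=robot.get_image(n)
    if fn: cv2.imwrite(f"pics/{fn}.png",d["img"])
    import pickle; pickle.dump(d,open(f"pics/{fn or n}.pkl","wb"))
    return d
E
python3 - <<'E'
from bench import robot
from h import *
S=snap(robot,"scene","b_scene"); D=snap(robot,"side","b_side")
def show(n,su,du,z):
    a=onz(S,su,z);b=onz(D,du,z);print(n,a.round(0)[:2],b.round(0)[:2])
show("tanR",(267,262),(392,266),88)
show("black",(311,239),(365,220),88)
show("tan2",(351,221),(348,181),88)
show("tan3",(386,200),(324,148),88)
show("tin",(220,301),(424,333),50)
show("bottlecap",(457,155),(318,72),190)
# crate top rim corners
for p in [(364,150),(402,134),(437,156),(397,182)]: print("crateS",onz(S,p,75).round(0)[:2])
for p in [(207,95),(268,93),(270,146),(207,147)]: print("crateD",onz(D,p,75).round(0)[:2])
for p in [(184,225),(217,275),(157,307),(129,256)]: print("board",onz(S,p,8).round(0)[:2])
print("handle",onz(S,(152,238),75).round(0))
for g in (S,): print("ribends", onz(S,(415,217),76).round(),onz(S,(372,190),76).round(),onz(S,(242,247),76).round(),onz(S,(273,300),60).round())
# IK check
q=robot.inverse_kinematics
for pr in (0,45,60,90):
  for (x,y) in ((450,0),(400,-150),(400,100),(450,200)):
    row=[]
    for roll in range(0,-126,-15):
      a=np.radians(pr+roll)
      M=R.from_euler('x',a)*R.from_euler('xyz',[np.pi,0,0])
      best=[]
      for fl in (0,np.pi):
        MM=M*R.from_euler('z',fl); tip=np.array([x,y,150])+MM.as_matrix()[:,2]*19
        s=q(tip,MM.as_euler('xyz')); best.append(s is not None)
      row.append("".join("Y" if b else "." for b in best))
    print(pr,x,y,row)
E
```

```text
tanR [ 688. -247.] [ 683. -246.]
black [ 682. -118.] [ 675. -117.]
tan2 [686.   8.] [682.  10.]
tan3 [672. 147.] [664. 146.]
tin [ 699. -377.] [ 694. -382.]
bottlecap [724. 358.] [712. 354.]
crateS [401. 294.]
crateS [392. 488.]
crateS [578. 471.]
crateS [612. 250.]
crateD [390. 513.]
crateD [580. 466.]
crateD [527. 212.]
crateD [359. 260.]
board [ 344. -351.]
board [ 584. -345.]
board [ 595. -500.]
board [ 383. -516.]
handle [ 429. -449.   75.]
ribends [764. 172.  76.] [600. 158.  76.] [ 596. -270.   76.] [ 772. -280.   60.]
0 450 0 ['YY', 'YY', 'YY', 'YY', 'YY', 'YY', 'YY', '..', '..']
0 400 -150 ['YY', 'YY', 'YY', 'YY', 'YY', '..', '..', '..', '..']
0 400 100 ['YY', 'YY', 'YY', 'YY', 'YY', 'YY', 'YY', 'YY', 'YY']
0 450 200 ['YY', 'YY', 'YY', 'YY', 'YY', 'YY', 'YY', 'YY', '..']
45 450 0 ['YY', 'YY', 'YY', 'YY', 'YY', 'YY', 'YY', 'YY', 'YY']
45 400 -150 ['YY', 'YY', 'YY', 'YY', 'YY', 'YY', 'YY', 'YY', '..']
45 400 100 ['YY', 'YY', 'YY', 'YY', 'YY', 'YY', 'YY', 'YY', 'YY']
45 450 200 ['YY', 'YY', 'YY', 'YY', 'YY', 'YY', 'YY', 'YY', 'YY']
60 450 0 ['YY', 'YY', 'YY', 'YY', 'YY', 'YY', 'YY', 'YY', 'YY']
60 400 -150 ['YY', 'YY', 'YY', 'YY', 'YY', 'YY', 'YY', 'YY', 'YY']
60 400 100 ['YY', 'YY', 'YY', 'YY', 'YY', 'YY', 'YY', 'YY', 'YY']
60 450 200 ['YY', 'YY', 'YY', 'YY', 'YY', 'YY', 'YY', 'YY', 'YY']
90 450 0 ['YY', 'YY', 'YY', 'YY', 'YY', 'YY', 'YY', 'YY', 'YY']
90 400 -150 ['YY', 'YY', 'YY', 'YY', 'YY', 'YY', 'YY', 'YY', 'YY']
90 400 100 ['YY', 'YY', 'YY', 'YY', 'YY', 'YY', 'YY', 'YY', 'YY']
90 450 200 ['YY', 'YY', 'YY', 'YY', 'YY', 'YY', 'YY', 'YY', 'YY']
```

Run:
```python
from bench import robot
from h import *
q=robot.inverse_kinematics
for pr in (45,90):
  for (x,y) in ((570,-300),(570,-180),(570,-50),(570,100),(560,200),(480,300),(380,330),(450,-440)):
   for z in (110,240):
    row=[]
    for roll in range(0,-126,-15):
      M=R.from_euler('x',np.radians(pr+roll))*R.from_euler('xyz',[np.pi,0,0])
      best=[]
      for fl in (0,np.pi):
        MM=M*R.from_euler('z',fl); tip=np.array([x,y,z])+MM.as_matrix()[:,2]*19
        s=q(tip,MM.as_euler('xyz')); best.append(s is not None)
      row.append("".join("Y" if b else "." for b in best))
    print(pr,x,y,z,row)
# look poses: jaw along world y => tool yaw
for yaw in (0,np.pi/2,-np.pi/2,np.pi):
  print(yaw,[q([560,-60,420],[np.pi,0,yaw]) is not None, q([450,-440,330],[np.pi,0,yaw]) is not None])
d=robot.get_image("wrist"); M=rot(robot.current_eef_rot()); print(M.T@(np.array(d["eye"])-robot.current_tcp_pos()), (M.T@rot(d["orientation"])).round(3))
```

```text
45 570 -300 110 ['YY', 'YY', 'YY', 'YY', 'YY', 'YY', 'YY', '..', '..']
45 570 -300 240 ['YY', 'YY', 'YY', 'YY', 'YY', 'YY', 'YY', 'YY', '..']
45 570 -180 110 ['YY', 'YY', 'YY', 'YY', 'YY', 'YY', 'YY', 'YY', '..']
45 570 -180 240 ['YY', 'YY', 'YY', 'YY', 'YY', 'YY', 'YY', 'YY', '..']
45 570 -50 110 ['YY', 'YY', 'YY', 'YY', 'YY', 'YY', 'YY', 'YY', 'YY']
45 570 -50 240 ['YY', 'YY', 'YY', 'YY', 'YY', 'YY', 'YY', 'YY', 'YY']
45 570 100 110 ['YY', 'YY', 'YY', 'YY', 'YY', 'YY', 'YY', 'YY', 'YY']
45 570 100 240 ['YY', 'YY', 'YY', 'YY', 'YY', 'YY', 'YY', 'YY', 'YY']
45 560 200 110 ['YY', 'YY', 'YY', 'YY', 'YY', 'YY', 'YY', 'YY', 'YY']
45 560 200 240 ['YY', 'YY', 'YY', 'YY', 'YY', 'YY', 'YY', 'YY', 'YY']
45 480 300 110 ['YY', 'YY', 'YY', 'YY', 'YY', 'YY', 'YY', 'YY', 'YY']
45 480 300 240 ['YY', 'YY', 'YY', 'YY', 'YY', 'YY', 'YY', 'YY', 'YY']
45 380 330 110 ['YY', 'YY', 'YY', 'YY', 'YY', 'YY', 'YY', 'YY', 'YY']
45 380 330 240 ['YY', 'YY', 'YY', 'YY', 'YY', 'YY', 'YY', 'YY', 'YY']
45 450 -440 110 ['YY', 'YY', 'YY', 'YY', 'YY', 'YY', '..', '..', 'YY']
45 450 -440 240 ['YY', 'YY', 'YY', 'YY', 'YY'
[... 679 characters left out ...]
', 'YY', 'YY', 'YY', 'YY', 'YY', 'YY', 'YY', 'YY']
90 480 300 110 ['YY', 'YY', 'YY', 'YY', 'YY', 'YY', 'YY', 'YY', 'YY']
90 480 300 240 ['YY', 'YY', 'YY', 'YY', 'YY', 'YY', 'YY', 'YY', 'YY']
90 380 330 110 ['Y.', 'YY', 'YY', 'YY', 'YY', 'YY', 'YY', 'YY', 'YY']
90 380 330 240 ['YY', 'YY', 'YY', 'YY', 'YY', 'YY', 'YY', 'YY', 'YY']
90 450 -440 110 ['YY', 'YY', 'YY', 'YY', 'YY', 'YY', 'YY', 'YY', 'YY']
90 450 -440 240 ['YY', 'YY', 'YY', 'YY', 'YY', 'YY', 'YY', 'YY', 'YY']
0 [True, True]
1.5707963267948966 [True, True]
-1.5707963267948966 [True, True]
3.141592653589793 [True, True]
[  76.01935332    0.69940348 -166.09475912] [[-0.    -0.962 -0.275]
 [ 1.     0.    -0.001]
 [ 0.001 -0.275  0.962]]
```

Run:
```python
from bench import robot
from h import *
robot.move_ptp([430,-430,300],[np.pi,0,0]); snap(robot,"wrist","c_board")
robot.move_ptp([590,-180,330],[np.pi,0,0]); snap(robot,"wrist","c_r1")
robot.move_ptp([590,60,330],[np.pi,0,0]); snap(robot,"wrist","c_r2")
print(robot.current_t(),robot.current_qpos())
```

```text
3.4833 [-8.91575788e-02  2.92836949e-01  1.22287947e+00 -7.38648401e-04
  1.62591768e+00  1.48357565e+00]
```

View pics/c_board.png

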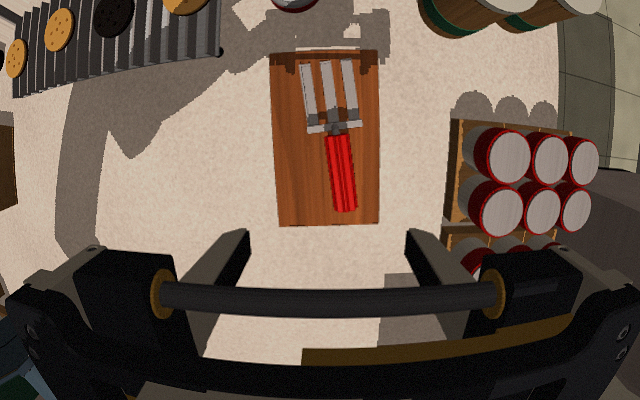

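View pics/c_r1.png

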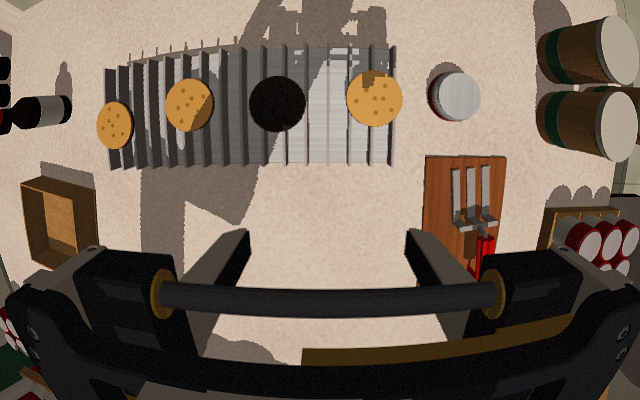

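View pics/c_r2.png

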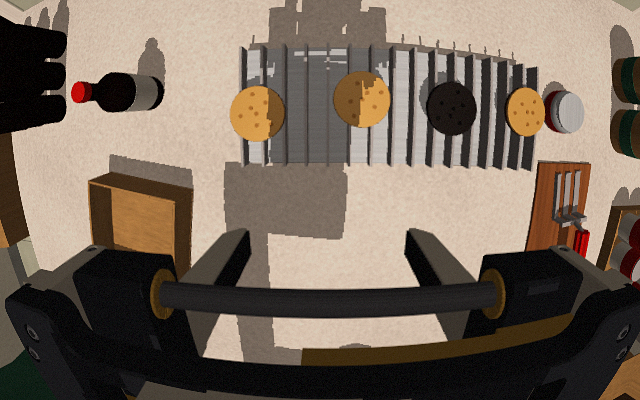

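Run:
```python
from h import *
a=cv2.imread("pics/c_board.png")[30:230,250:400]; cv2.imwrite("pics/d1.png",cv2.resize(a,None,fx=3,fy=3,interpolation=cv2.INTER_CUBIC))
a=cv2.imread("pics/c_r1.png")[30:180,200:420]; cv2.imwrite("pics/d2.png",cv2.resize(a,None,fx=3.6,fy=3.6,interpolation=cv2.INTER_CUBIC))
a=cv2.imread("pics/c_r2.png")[30:180,220:440]; cv2.imwrite("pics/d3.png",cv2.resize(a,None,fx=3.6,fy=3.6,interpolation=cv2.INTER_CUBIC))
```

```text
(no output)
```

View pics/d1.png

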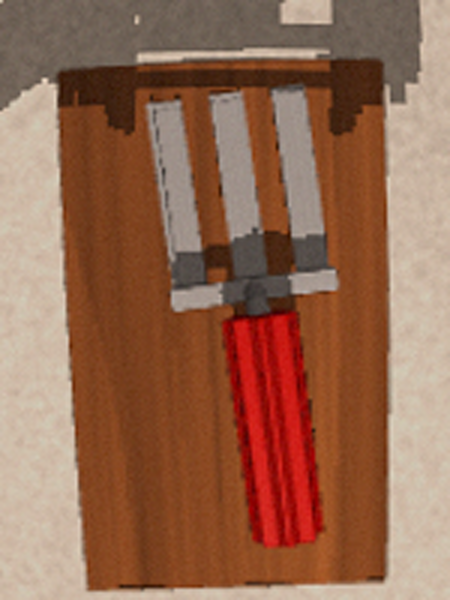

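View pics/d2.png

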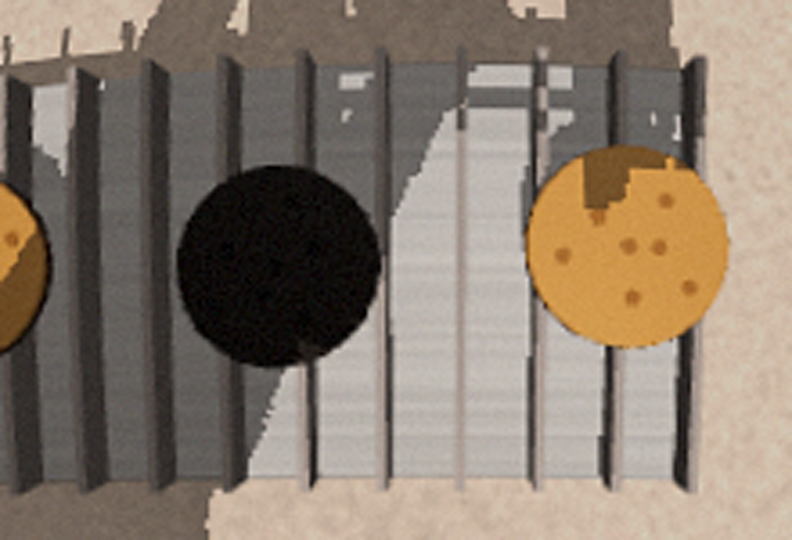

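View pics/d3.png

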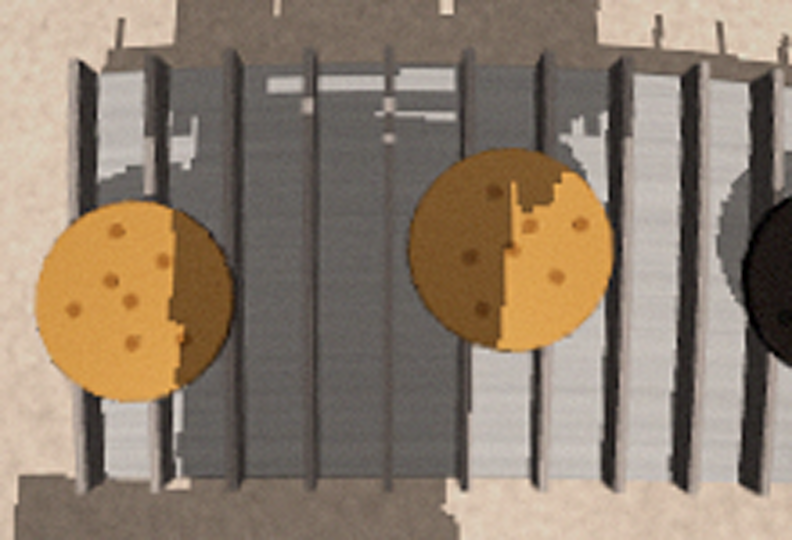

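```bash
cat > meas.py <<'E'
from h import *
import pickle
def L(n): return pickle.load(open(f"pics/{n}.pkl","rb"))
b,r1,r2=L("c_board"),L("c_r1"),L("c_r2")
def px(u,v,ox,oy,s): return ((u+.5)/s-.5+ox,(v+.5)/s-.5+oy)
near=[];far=[]
for (y,ub,ut,vb,vt) in [(-225,693,701,490,58),(-165,538,543,488,50),(-135,461,462,488,50),(-105,384,380,488,50)]:
    near.append((y,onz(r1,px(ub,vb,200,30,3.6),76,True)[:2])); far.append((y,onz(r1,px(ut,vt,200,30,3.6),76,True)[:2]))
for (y,ub,ut,vb,vt) in [(225,81,74,492,62),(135,311,309,489,49),(105,388,389,488,48),(75,463,468,488,50)]:
    near.append((y,onz(r2,px(ub,vb,220,30,3.6),76,True)[:2])); far.append((y,onz(r2,px(ut,vt,220,30,3.6),76,True)[:2]))
A=[];B=[]
for x,l in ((-85,near),(85,far)):
    for y,p in l: A.append((x,y));B.append(p)
A=np.array(A,float);B=np.array(B)
ca,cb=A.mean(0),B.mean(0); H=(A-ca).T@(B-cb); yaw=np.arctan2(H[0,1]-H[1,0],H[0,0]+H[1,1])
c,s=np.cos(yaw),np.sin(yaw); Rm=np.array([[c,-s],[s,c]]); t=cb-Rm@ca
if __name__=="__main__":
    print("rack",t.round(1),"yaw",yaw.round(4)); print((B-(A@Rm.T+t)).round(1).tolist())
    for n,d in (("r1",r1),("r2",r2)):
        hsv=cv2.cvtColor(d["img"],cv2.COLOR_BGR2HSV)
        m1=((hsv[...,0]>8)&(hsv[...,0]<25)&(hsv[...,1]>130)).astype(np.uint8)
        m2=(d["img"].max(2)<45).astype(np.uint8)
        for nm,m in(("tan",m1),("blk",m2)):
            m=cv2.morphologyEx(m,cv2.MORPH_CLOSE,np.ones((5,5)));m=cv2.morphologyEx(m,cv2.MORPH_OPEN,np.ones((5,5)))
            for k in cv2.findContours(m,0,cv2.CHAIN_APPROX_NONE)[0]:
                P=np.array([onz(d,p[0],88,True)[:2] for p in k])
                (cx,cy),r=cv2.minEnclosingCircle(P.astype(np.float32))
                if 33<r<44:
                    q=Rm.T@(np.array([cx,cy])-t); print(n,nm,round(cx,1),round(cy,1),"r",round(r,1),"rack",q.round(1))
    # turner
    hsv=cv2.cvtColor(b["img"],cv2.COLOR_BGR2HSV)
    m=(((hsv[...,0]<6)|(hsv[...,0]>174))&(hsv[...,1]>150)).astype(np.uint8); m[:,:300]=0;m[:,380:]=0
    k=max(cv2.findContours(m,0,cv2.CHAIN_APPROX_NONE)[0],key=cv2.contourArea)
    print(cv2.boundingRect(k))
    for z in (73,80,85):
        P=np.array([onz(b,p[0],z,True)[:2] for p in k],np.float32); rr=cv2.minAreaRect(P); print("handle z",z,rr)
    g=lambda u,v,z: onz(b,px(u,v,250,30,3),z,True)[:2].round(1)
    print("mid tine tip L/R",g(209,96,11),g(242,92,11),"base",g(230,235,11),g(263,232,11))
    print("tips +y",g(148,103,11),g(180,100,11)," -y",g(273,90,11),g(304,86,11))
    print("board",[g(*p,8) for p in((58,72),(383,61),(386,580),(88,590))])
E
python3 meas.py
```

```text
rack [673.8 -47.7] yaw -0.004
[[1.3, -0.3], [1.4, 0.3], [1.2, -0.3], [1.2, -0.8], [0.5, 0.4], [0.9, -0.5], [1.3, -0.0], [1.4, 1.3], [-1.3, 0.0], [-1.2, -0.2], [-1.6, -0.2], [-1.4, 0.2], [-1.1, -0.3], [-0.8, -0.3], [-0.7, 0.1], [-1.0, 0.8]]
r1 tan 663.7 148.4 r 40.1 rack [-10.9 196.1]
r1 tan 677.6 -524.3 r 34.9 rack [   5.6 -476.6]
r1 tan 747.9 -770.9 r 38.6 rack [  77.  -722.9]
r1 tan 681.5 11.2 r 38.8 rack [ 7.4 58.9]
r1 tan 681.5 -243.2 r 37.9 rack [   8.5 -195.5]
r1 tan 772.9 -527.1 r 36.8 rack [ 101. -479.]
r1 blk 675.0 -115.2 r 38.3 rack [  1.5 -67.5]
r2 tan 676.3 -570.3 r 43.8 rack [   4.6 -522.6]
r2 tan 677.7 -494.7 r 40.8 rack [   5.7 -447. ]
r2 tan 682.4 -240.6 r 40.3 rack [   9.4 -192.8]
r2 tan 664.3 151.5 r 37.9 rack [-10.4 199.1]
r2 tan 717.3 388.1 r 41.5 rack [ 41.7 435.9]
r2 tan 681.4 12.4 r 37.9 rack [ 7.4 60.1]
r2 tan 772.6 556.1 r 34.8 rack [ 96.3 604.1]
r2 tan 794.0 -560.0 r 39.8 rack [ 122.2 -511.8]
r2 tan 776.5 -494.7 r 40.6 rack [ 104.4 -446.6]
r2 blk 381.0 -650.3 r 41.6 rack [-290.4 -603.8]
(324, 133, 34, 80)
handle z 73 ((423.392578125, -448.5505065917969), (104.40461730957031, 32.33439636230469), 8.031566619873047)
handle z 80 ((424.86212158203125, -448.2345275878906), (102.54276275634766, 31.757783889770508), 8.031543731689453)
handle z 85 ((425.9118347167969, -448.0087585449219), (101.21283721923828, 31.34592628479004), 8.031548500061035)
mid tine tip L/R [ 576.4 -419.1] [ 578.4 -434.9] base [ 507.8 -429.2] [ 509.3 -445.1]
tips +y [ 573.4 -389.7] [ 574.6 -405.1]  -y [ 579.5 -449.8] [ 581.8 -464.7]
board [array([ 591.4, -345.1]), array([ 596.5, -503.7]), array([ 329.6, -512.1]), array([ 323.8, -353.4])]
```

Run:
```python
from meas import *
for n,u in (("pallet L-top",(452,118)),("pallet L-mid",(447,222)),("pallet2 top",(445,228))): print(n,onz(b,u,20,True).round(),onz(b,u,0,True).round())
S=L("b_scene")
# can tops correspondence: wrist (503,155),(497,210) 
for z in (60,100,120,140,160): print(z,onz(b,(503,155),z,True).round()[:2],onz(b,(497,210),z,True).round()[:2], onz(S,(14,265),z).round()[:2],onz(S,(46,213),z).round()[:2],onz(S,(54,247),z).round()[:2],onz(S,(53,275),z).round()[:2])
a=S["img"][120:400,0:260]; cv2.imwrite("pics/e1.png",cv2.resize(a,None,fx=2.1,fy=2.1))
```

```text
pallet L-top [ 500. -618.   20.] [ 500. -626.    0.]
pallet L-mid [ 334. -625.   20.] [ 326. -633.    0.]
pallet2 top [ 324. -623.   20.] [ 316. -631.    0.]
60 [ 452. -690.] [ 367. -692.] [ 312. -757.] [ 125. -674.] [ 298. -668.] [ 405. -680.]
100 [ 458. -665.] [ 381. -666.] [ 368. -741.] [ 191. -663.] [ 354. -658.] [ 455. -669.]
120 [ 460. -652.] [ 388. -653.] [ 396. -733.] [ 224. -657.] [ 382. -652.] [ 480. -663.]
140 [ 463. -639.] [ 394. -641.] [ 423. -725.] [ 258. -652.] [ 410. -647.] [ 505. -657.]
160 [ 466. -626.] [ 401. -628.] [ 451. -717.] [ 291. -646.] [ 439. -642.] [ 530. -652.]
```

View pics/e1.png

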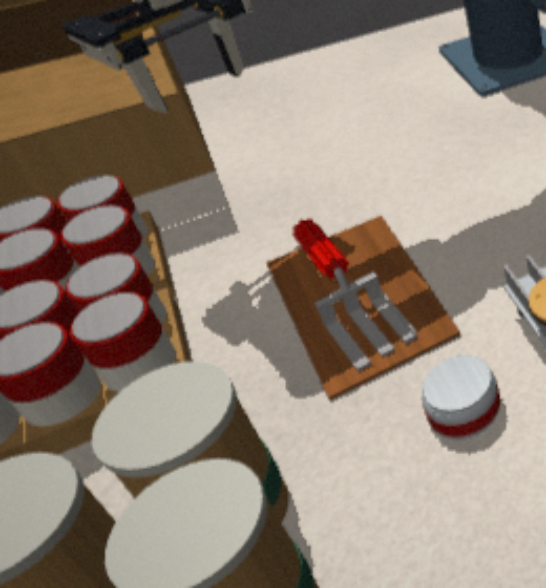

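```bash
cat >> h.py <<'E'
GX=20.
def pose(p,roll=0.,yaw=0.,pr=0.,gx=GX,back=0.):
    """TCP pose for turner origin p (mm), roll/pr in deg, yaw rad; back = retreat along tool"""
    T=R.from_euler('z',yaw)*R.from_euler('x',np.radians(roll))
    M=T*R.from_euler('x',np.radians(pr))*R.from_euler('x',np.pi)
    z=M.as_matrix()[:,2]
    return np.array(p,float)+T.apply([gx,0,0])+z*(19-back), M.as_euler('xyz')
E
cat > g1.py <<'E'
from bench import robot
from h import *
p=[424.5,-448.3,73]; y=0.1405
robot.move_gripper(0.75)
robot.move_ptp(*pose(p,0,y,0,back=120))
robot.move_linear(*pose(p,0,y,0),speed=120)
f0=robot.current_contact_force()
robot.move_gripper(0.0)
print("w",robot.current_gripper_width()*93, robot.current_contact_force()-f0)
robot.move_linear(*pose([424.5,-448.3,83],0,y,0),speed=60)
q=[429.5,-411.5]
robot.move_linear(*pose(q+[83],0,0.031,0),speed=60)
robot.move_linear(*pose(q+[73.5],0,0.031,0),speed=30)
robot.move_gripper(0.6)
robot.move_linear(*pose(q+[73],0,0.031,0,back=130),speed=200)
robot.move_ptp([430,-430,300],[np.pi,0,0]); snap(robot,"wrist","f_board")
print(robot.current_t())
E
python3 g1.py
```

```text
w 31.087090407966908 [0.30407899 1.14933971 2.20652191]
11.475
```

View pics/f_board.png

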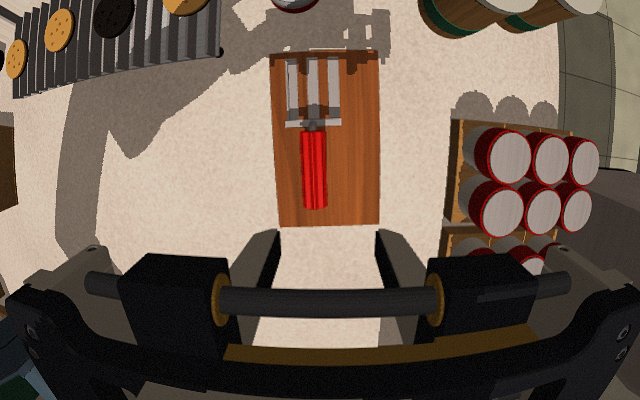

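```bash
cat > mt.py <<'E'
from h import *
import pickle,sys
def turner(d,zh=80):
    hsv=cv2.cvtColor(d["img"],cv2.COLOR_BGR2HSV)
    m=(((hsv[...,0]<6)|(hsv[...,0]>174))&(hsv[...,1]>150)).astype(np.uint8); m[:,:250]=0;m[:,400:]=0;m[:60]=0
    k=max(cv2.findContours(m,0,cv2.CHAIN_APPROX_NONE)[0],key=cv2.contourArea)
    P=np.array([onz(d,p[0],zh,True)[:2] for p in k],np.float32); return cv2.minAreaRect(P)
if __name__=="__main__":
    d=pickle.load(open(f"pics/{sys.argv[1]}.pkl","rb")); print(turner(d))
    a=d["img"][30:230,250:400]; cv2.imwrite(f"pics/{sys.argv[1]}_z.png",cv2.resize(a,None,fx=3,fy=3,interpolation=cv2.INTER_CUBIC))
E
python3 mt.py f_board
```

```text
((429.412841796875, -412.5731506347656), (103.05742645263672, 31.969892501831055), 1.613263487815857)
```

View pics/f_board_z.png

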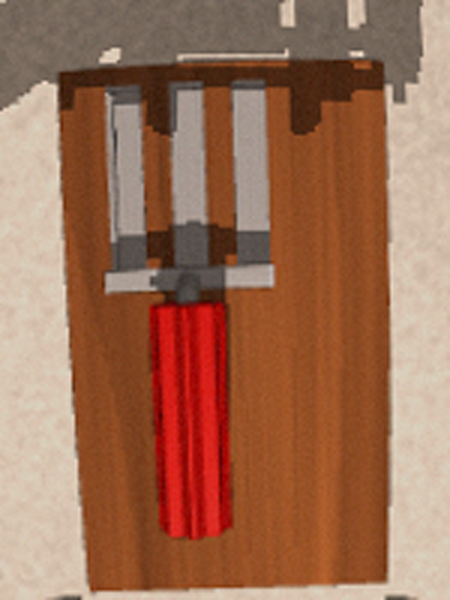

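```bash
cat > g2.py <<'E'
from bench import robot
from h import *
p=np.array([429.4,-412.0,73]); y=0.030
robot.move_gripper(0.6)
robot.move_ptp(*pose(p+[0,0,60],0,y,45,back=110))
robot.move_linear(*pose(p,0,y,45,back=90),speed=150)
robot.move_linear(*pose(p,0,y,45),speed=100)
robot.move_gripper(0.0)
print("w",robot.current_gripper_width()*93)
robot.move_linear(*pose(p+[0,0,6],0,y,45),speed=40)
robot.sleep(0.2)
snap(robot,"wrist","g_w"); snap(robot,"scene","g_s")
print(robot.current_t(),robot.current_qpos().round(2) if hasattr(robot.current_qpos(),'round') else robot.current_qpos())
E
python3 g2.py
python3 - <<'E'
import cv2
a=cv2.imread("pics/g_s.png")[130:330,60:300]; cv2.imwrite("pics/g_s2.png",cv2.resize(a,None,fx=3,fy=3))
E
```

```text
w 31.63520056621203
15.2917 [-1.1   0.92  1.06  0.32  1.89  0.42]
```

View pics/g_w.png

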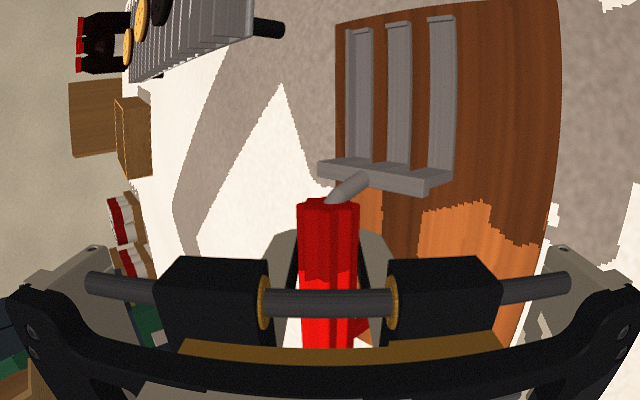

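View pics/g_s2.png

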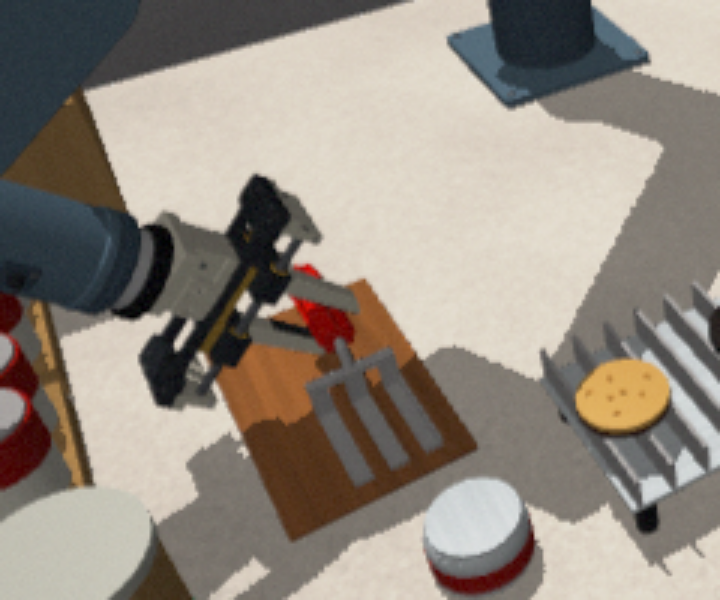

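```bash
cat > ov.py <<'E'
from h import *
import pickle,sys
def overlay(d,p,roll,yaw,fn,fish=True,crop=None):
    T=R.from_euler('z',yaw)*R.from_euler('x',np.radians(roll)); im=d["img"].copy(); im=cv2.resize(im,None,fx=2,fy=2)
    for P in [(154,-38,-62),(154,-22,-62),(154,-8,-62),(154,8,-62),(154,22,-62),(154,38,-62),(64,-22,-62),(64,-8,-62),(64,8,-62),(50,0,12)]:
        u=proj(d,np.array(p)+T.apply(P),fish); cv2.circle(im,tuple(int(v) for v in (u*2+.5)),3,(0,255,0),-1)
    if crop: im=im[crop[1]:crop[3],crop[0]:crop[2]]
    cv2.imwrite(f"pics/{fn}.png",im)
if __name__=="__main__":
    d=pickle.load(open("pics/g_w.pkl","rb")); overlay(d,[429.4,-412,79],0,.03,"g_ov",True,(500,0,1100,500))
E
python3 ov.py
```

```text
(no output)
```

View pics/g_ov.png

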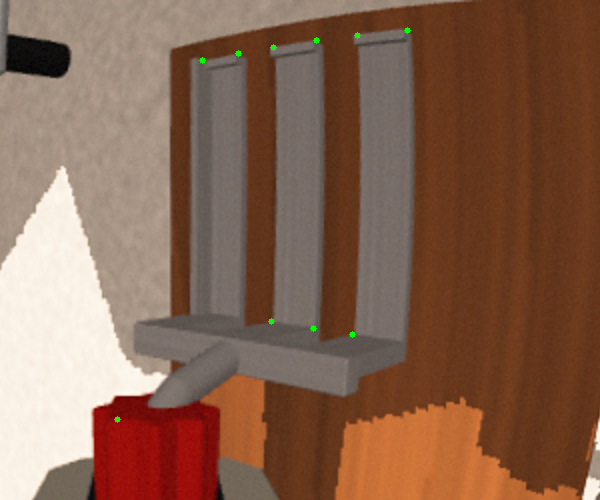

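```bash
cat > act.py <<'E'
from bench import robot
from h import *
RC=np.array([673.8,-47.7]); RY=-0.004
c,s=np.cos(RY),np.sin(RY); RM=np.array([[c,-s],[s,c]])
def W(x,y,z): return np.r_[RC+RM@np.array([x,y]),z]
class St: pass
def go(p,roll=0,yaw=RY,speed=150,rate=35,roll0=None,**k):
    """linear to turner pose; when rolling choose speed from the roll rate (deg/s)"""
    P,o=pose(p,roll,yaw,45)
    if roll0 is not None:
        d=np.linalg.norm(P-np.array(robot.current_tcp_pos())); speed=max(2.,min(150,d/(max(abs(roll-roll0),3)/rate)))
    return robot.move_linear(P,o,speed=speed,**k)
def scoop(bx,ymid):
    go(W(-262,ymid,150),speed=250)
    go(W(-262,ymid,120),speed=120)
    f=robot.current_contact_force()
    hit=go(W(bx-108,ymid,120),speed=110,f_stop=12)
    print("hit",hit,np.round(np.array(robot.current_contact_force())-f,1),"t",robot.current_t())
    if hit: return False
    return True
E
cat > s1.py <<'E'
from act import *
go([429.4,-412,150],yaw=.03)
if scoop(8.5,-180):
    snap(robot,"wrist","h_in")
    go(W(8.5-108,-180,142),speed=30)
    robot.sleep(.2); snap(robot,"wrist","h_up"); snap(robot,"scene","h_s")
E
python3 s1.py; python3 -c "
import cv2,numpy as np
a=cv2.imread('pics/h_in.png')[0:260,200:600];b=cv2.imread('pics/h_up.png')[0:260,200:600];cv2.imwrite('pics/h_c.png',cv2.resize(np.hstack([a,b]),(800,260)))
a=cv2.imread('pics/h_s.png')[150:330,150:450];cv2.imwrite('pics/h_s2.png',cv2.resize(a,None,fx=2.6,fy=2.6))"
```

```text
hit False [1.4 0.2 0.3] t 18.8333
```

View pics/h_c.png

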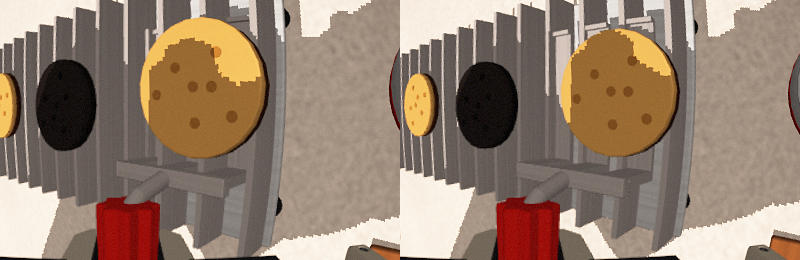

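View pics/h_s2.png

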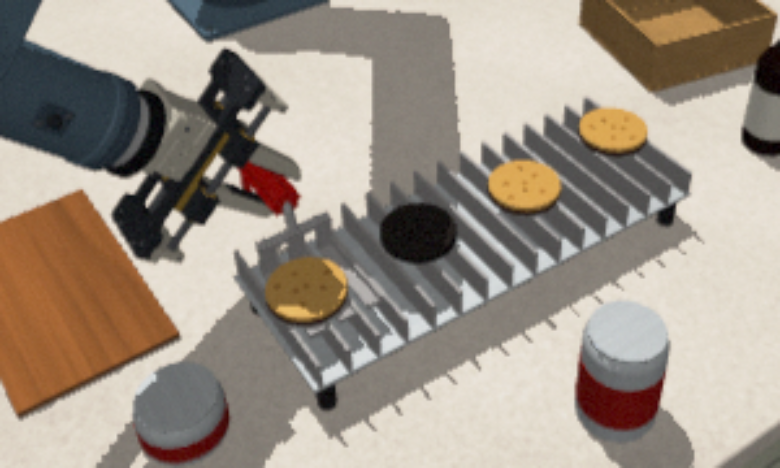

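```bash
cat >> act.py <<'E'
def rollto(x,y,z0,z1,r0,r1,n,yaw=RY,rate=35):
    for i in range(1,n+1):
        a=i/n; r=r0+(r1-r0)*a; go(W(x,y,z0+(z1-z0)*a),r,yaw,rate=rate,roll0=r0+(r1-r0)*(i-1)/n)
E
cat > s2.py <<'E'
from act import *
X=-148;Y=-165
go(W(8.5-108,-180,172),speed=60)
go(W(X,Y,172),speed=100)
rollto(X,Y,172,168,0,-78,3)
snap(robot,"scene","i_s0")
go(W(X,Y,130),-78,speed=60)
rollto(X,Y,130,121,-78,-88,1)
snap(robot,"scene","i_s1"); snap(robot,"wrist","i_w1")
print(robot.current_t())
E
python3 s2.py; python3 -c "
import cv2,numpy as np
a=cv2.imread('pics/i_s0.png')[130:330,150:450];b=cv2.imread('pics/i_s1.png')[130:330,150:450];cv2.imwrite('pics/i_c.png',cv2.resize(np.vstack([a,b]),(800,1066))[::1])
cv2.imwrite('pics/i_c.png',cv2.resize(np.hstack([a,b]),(800,266)))"
```

```text
25.4667
```

View pics/i_c.png

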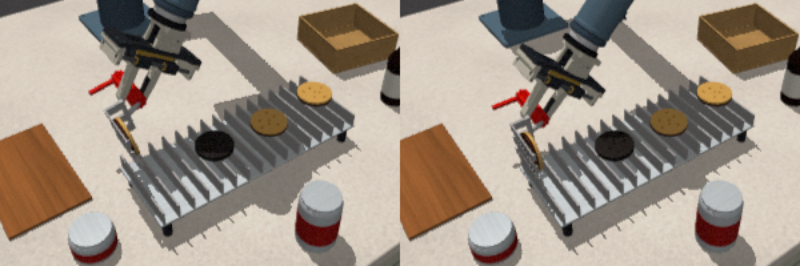

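View pics/i_w1.png

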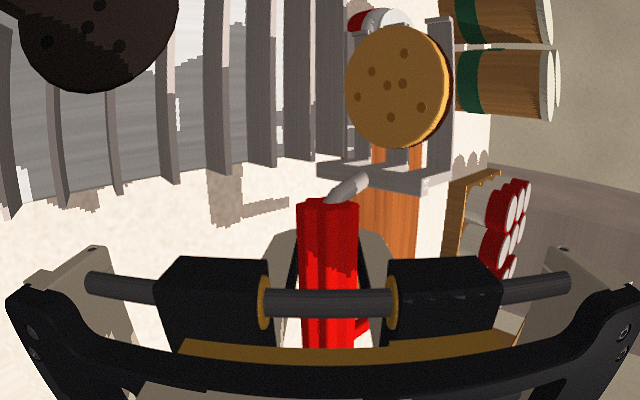

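```bash
cat > s3.py <<'E'
from act import *
X=-148;Y=-157
go(W(X,Y,121),-88,speed=15)
rollto(X,Y,121,116,-88,-98,2,rate=25); robot.sleep(.3)
snap(robot,"wrist","j_w0")
rollto(X,Y,116,113,-98,-105,1,rate=25); robot.sleep(.5)
snap(robot,"scene","j_s1"); snap(robot,"wrist","j_w1")
print(robot.current_t())
E
python3 s3.py; python3 -c "
import cv2,numpy as np
a=cv2.imread('pics/j_w0.png')[0:260,200:600];b=cv2.imread('pics/j_w1.png')[0:260,200:600];c=cv2.resize(cv2.imread('pics/j_s1.png')[130:330,150:450],(400,260))
cv2.imwrite('pics/j_c.png',np.vstack([np.hstack([a,b]),np.hstack([c,c])]))"
```

```text
Traceback (most recent call last):
  File "s3.py", line 6, in <module>
    rollto(X,Y,116,113,-98,-105,1,rate=25); robot.sleep(.5)
    ~~~~~~^^^^^^^^^^^^^^^^^^^^^^^^^^^^^^^^
  File "act.py", line 23, in rollto
    a=i/n; r=r0+(r1-r0)*a; go(W(x,y,z0+(z1-z0)*a),r,yaw,rate=rate,roll0=r0+(r1-r0)*(i-1)/n)
                           ~~^^^^^^^^^^^^^^^^^^^^^^^^^^^^^^^^^^^^^^^^^^^^^^^^^^^^^^^^^^^^^^
  File "act.py", line 12, in go
    return robot.move_linear(P,o,speed=speed,**k)
           ~~~~~~~~~~~~~~~~~^^^^^^^^^^^^^^^^^^^^^
bench.MotionError: the arm cannot follow that straight line within its joint ranges
[ WARN:0@0.034] global loadsave.cpp:275 findDecoder imread_('pics/j_w1.png'): can't open/read file: check file path/integrity
Traceback (most recent call last):
TypeError: 'NoneType' object is not subscriptable
```

View pics/j_w0.png

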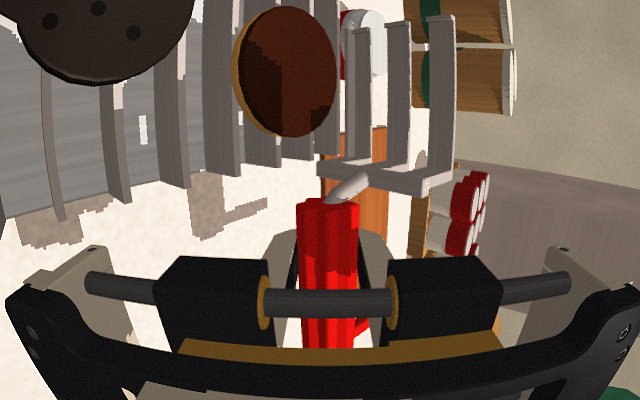

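Run:
```python
from act import *
print(np.round(robot.current_qpos(),2))
for X in (-200,-148,-120):
  for Y in (-157,-100,-50):
    for r in (-98,-102,-106,-110,-115):
      q=robot.inverse_kinematics(*pose(W(X,Y,115),r,RY,45)); print(X,Y,r,None if q is None else np.round(q,2))
```

```text
[-0.07  0.56  1.8  -1.12  1.08  2.24]
-200 -157 -98 [-0.08  0.51  1.94 -1.16  1.05  2.31]
-200 -157 -102 None
-200 -157 -106 None
-200 -157 -110 None
-200 -157 -115 None
-200 -100 -98 [ 0.04  0.52  1.91 -1.09  1.12  2.33]
-200 -100 -102 [ 0.07  0.56  1.91 -1.14  1.17  2.4 ]
-200 -100 -106 [ 0.09  0.6   1.9  -1.18  1.22  2.46]
-200 -100 -110 None
-200 -100 -115 None
-200 -50 -98 [ 0.14  0.54  1.87 -1.02  1.19  2.35]
-200 -50 -102 [ 0.17  0.58  1.86 -1.06  1.24  2.41]
-200 -50 -106 [ 0.19  0.62  1.86 -1.11  1.29  2.46]
-200 -50 -110 [ 0.21  0.66  1.85 -1.14  1.34  2.51]
-200 -50 -115 [ 0.23  0.72  1.84 -1.19  1.4   2.57]
-148 -157 -98 [-0.07  0.57  1.81 -1.12  1.08  2.24]
-148 -157 -102 [-0.04  0.6   1.81 -1.19  1.13  2.31]
-148 -157 -106 None
-148 -157 -110 None
-148 -157 -115 None
-148 -100 -98 [ 0.04  0.58  1.78 -1.06  1.16  2.26]
-148 -100 -102 [ 0.06  0.62  1.78 -1.11  1.2   2.33]
-148 -100 -106 [ 0.08  0.65  1.78 -1.16  1.25  2.39]
-148 -100 -110 [ 0.1   0.69  1.77 -1.21  1.3   2.44]
-148 -100 -115 None
-148 -50 -98 [ 0.13  0.6   1.74 -1.    1.22  2.28]
-148 -50 -102 [ 0.15  0.63  1.74 -1.05  1.26  2.34]
-148 -50 -106 [ 0.17  0.67  1.73 -1.1   1.31  2.39]
-148 -50 -110 [ 0.19  0.71  1.73 -1.14  1.36  2.44]
-148 -50 -115 [ 0.21  0.76  1.72 -1.19  1.42  2.49]
-120 -157 -98 [-0.07  0.6   1.73 -1.1   1.1   2.2 ]
-120 -157 -102 [-0.04  0.63  1.74 -1.17  1.15  2.27]
-120 -157 -106 None
-120 -157 -110 None
-120 -157 -115 None
-120 -100 -98 [ 0.03  0.61  1.71 -1.05  1.17  2.22]
-120 -100 -102 [ 0.06  0.65  1.71 -1.1   1.22  2.29]
-120 -100 -106 [ 0.08  0.68  1.7  -1.16  1.26  2.34]
-120 -100 -110 [ 0.1   0.72  1.7  -1.2   1.31  2.4 ]
-120 -100 -115 None
-120 -50 -98 [ 0.12  0.63  1.67 -1.    1.24  2.24]
-120 -50 -102 [ 0.14  0.67  1.67 -1.05  1.28  2.3 ]
-120 -50 -106 [ 0.16  0.7   1.66 -1.1   1.32  2.35]
-120 -50 -110 [ 0.18  0.74  1.66 -1.14  1.37  2.4 ]
-120 -50 -115 [ 0.2   0.79  1.65 -1.19  1.43  2.45]
```

```bash
cat > s4.py <<'E'
from act import *
X=-148;Y=-157
go(W(X,Y-25,117),-98,speed=50)
go(W(X,Y-25,175),-95,speed=100)
rollto(X,Y-25,175,175,-95,0,2,rate=60)
snap(robot,"wrist","k_w"); snap(robot,"scene","k_s"); snap(robot,"side","k_d")
print(robot.current_t())
E
python3 s4.py; python3 -c "
import cv2,numpy as np
a=cv2.imread('pics/k_w.png')[0:260,100:500];b=cv2.imread('pics/k_d.png')[90:350,240:640];c=cv2.resize(cv2.imread('pics/k_s.png')[130:330,200:450],(400,320))
cv2.imwrite('pics/k_c.png',np.hstack([np.vstack([a,b]),np.vstack([c,c])[:520]]))"
```

```text
30.7333
```

View pics/k_c.png

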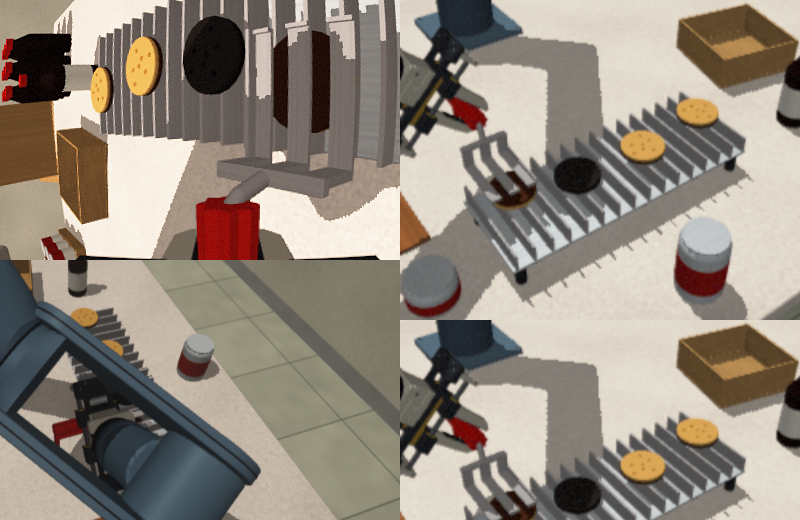

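```bash
sed -i 's/go(W(-262,ymid,150),speed=250)/go(W(-262,ymid,172),speed=250)/' act.py
cat >> act.py <<'E'
def flip_a(bx,ymid,X,Y):
    go(W(bx-108,ymid,142),speed=30)
    go(W(bx-108,ymid,172),speed=80)
    snap(robot,"wrist","up")
    go(W(X,Y,172),speed=100)
    rollto(X,Y,172,168,0,-78,3)
    go(W(X,Y,130),-78,speed=60)
    rollto(X,Y,130,121,-78,-88,1)
    rollto(X,Y,121,115,-88,-100,2,rate=25); robot.sleep(.3)
    snap(robot,"wrist","tip")
def flip_b(X,Y):
    go(W(X,Y-25,118),-100,speed=50)
    go(W(X,Y-25,175),-95,speed=100)
    rollto(X,Y-25,175,175,-95,0,2,rate=60)
    snap(robot,"wrist","aft"); snap(robot,"scene","afts")
def mont(fn):
    a=[cv2.imread(f'pics/{n}.png')[0:280,100:500] for n in ("up","tip","aft")]
    a.append(cv2.resize(cv2.imread('pics/afts.png')[130:310,200:457],(400,280)))
    cv2.imwrite(f"pics/{fn}.png",np.vstack([np.hstack(a[:2]),np.hstack(a[2:])]))
E
cat > s5.py <<'E'
from act import *
if scoop(7.4,88):
    flip_a(7.4,88,-148,80)
    print(robot.current_t())
E
python3 s5.py; cp pics/tip.png pics/t2.png
```

```text
hit False [-1.1 -0.8 -0.1] t 34.2583
41.3333
```

View pics/t2.png

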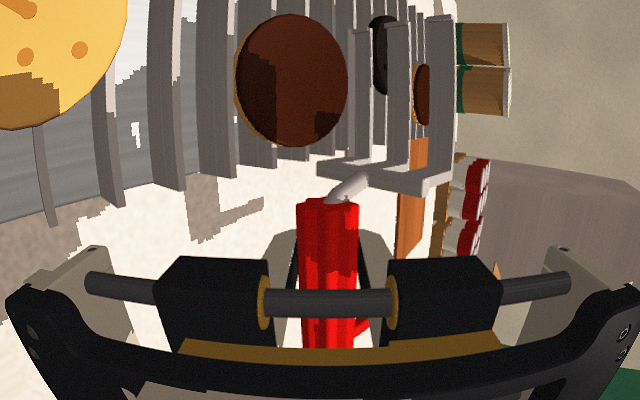

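```bash
cat > s6.py <<'E'
from act import *
flip_b(-148,80)
print(robot.current_t())
mont("l_c")
import pickle
r2=pickle.load(open("pics/c_r2.pkl","rb"))
print("crate far-right/left",onz(r2,(193,187),75,True).round(),onz(r2,(89,181),75,True).round())
S=snap(robot,"scene","l_s"); D=snap(robot,"side","l_d")
E
python3 s6.py; python3 -c "
import cv2,numpy as np
a=cv2.resize(cv2.imread('pics/l_s.png')[120:220,340:480],(560,400));cv2.imwrite('pics/l_s2.png',a)
a=cv2.resize(cv2.imread('pics/l_d.png')[70:170,180:320],(560,400));cv2.imwrite('pics/l_d2.png',a)"
```

```text
44.7417
crate far-right/left [560. 259.  75.] [574. 475.  75.]
```

View pics/l_c.png

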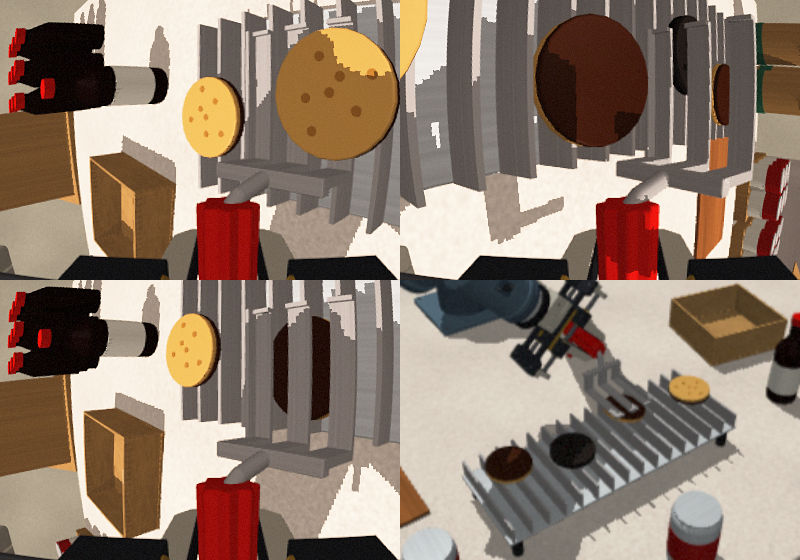

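View pics/l_s2.png

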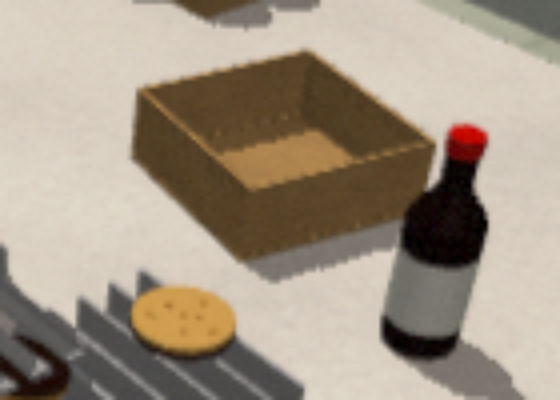

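View pics/l_d2.png

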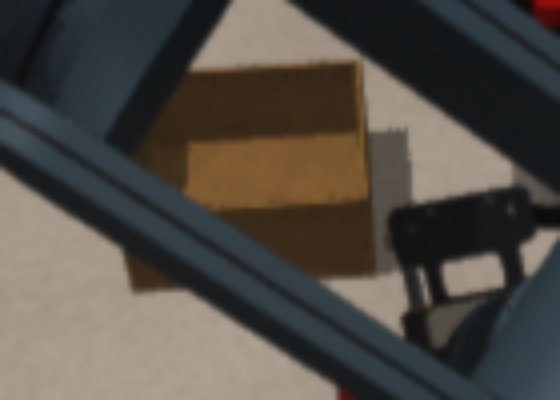

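```bash
cat > crate.py <<'E'
from h import *
import pickle,sys
def crate(d,pts):
    P=np.array([onz(d,p,75)[:2] for p in pts]); return P.round(0).tolist(),P.mean(0).round(1),np.linalg.norm(P-np.roll(P,-1,0),axis=1).round()
if __name__=="__main__":
    d=pickle.load(open("pics/l_s.pkl","rb"))
    print(crate(d,[(375,143),(417.5,133),(448.3,156.3),(403,167.5)]))
    S=pickle.load(open("pics/b_scene.pkl","rb")); cv2.imwrite("pics/m.png",cv2.resize(S["img"][120:220,340:480],(560,400)))
    d=pickle.load(open("pics/l_d.pkl","rb")); print("side near/far +x rim", onz(d,(180+362/4,70+62/4),75).round(),onz(d,(180+368/4,70+203/4),75).round())
E
python3 crate.py
```

```text
([[385.0, 359.0], [421.0, 541.0], [601.0, 501.0], [563.0, 325.0]], array([492.4, 431.4]), array([186., 185., 181., 180.]))
side near/far +x rim [597. 506.  75.] [559. 321.  75.]
```

View pics/m.png

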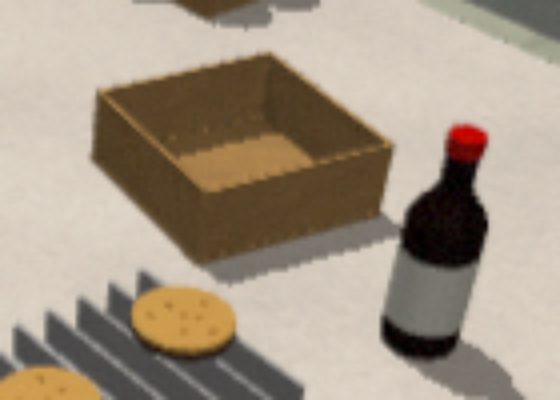

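```bash
cat > s7.py <<'E'
from act import *
if scoop(-10.6,210):
    flip_a(-10.6,210,-148,190)
    print(robot.current_t())
E
python3 s7.py; cp pics/tip.png pics/t3.png
```

```text
hit False [-0.7 -0.5  1. ] t 47.7917
54.775
```

View pics/t3.png

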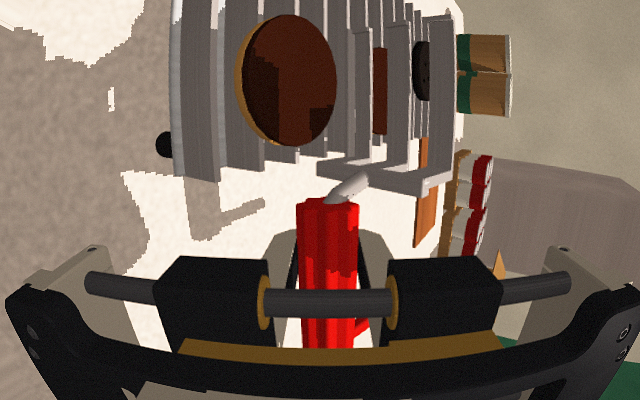

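Run:
```python
from act import *
d=snap(robot,"scene","n_s")
cv2.imwrite("pics/n_s2.png",cv2.resize(d["img"][160:310,220:460],(800,500)))
```

```text
(no output)
```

View pics/n_s2.png

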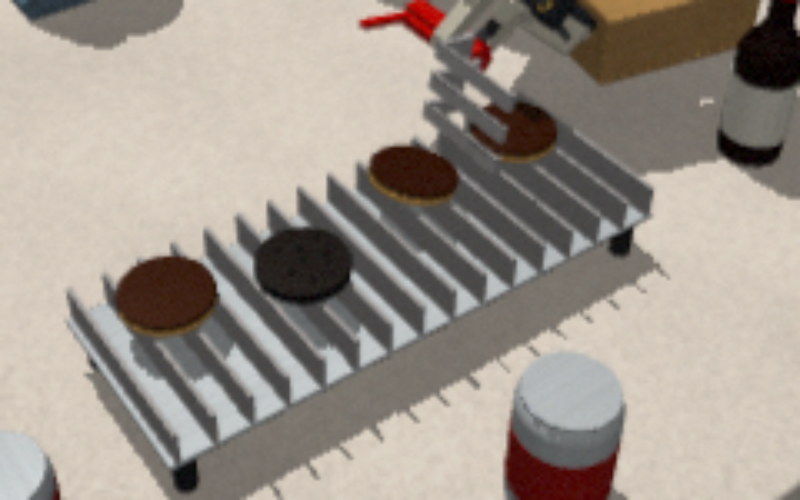

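Run:
```python
from act import *
import pickle
d=pickle.load(open("pics/n_s.pkl","rb"))
hsv=cv2.cvtColor(d["img"],cv2.COLOR_BGR2HSV)
m=((d["img"].max(2)<110)&(hsv[...,1]>110)&((hsv[...,0]<15))).astype(np.uint8); m[:, :220]=0;m[:,400:]=0;m[:185]=0
m=cv2.morphologyEx(m,cv2.MORPH_OPEN,np.ones((3,3)))
for k in cv2.findContours(m,0,cv2.CHAIN_APPROX_NONE)[0]:
    if cv2.contourArea(k)<80: continue
    P=np.array([onz(d,p[0],88)[:2] for p in k]); Q=(P-RC)@RM
    print(cv2.boundingRect(k),cv2.fitEllipse(k),"rack centre",((Q.max(0)+Q.min(0))/2).round(1),"size",np.ptp(Q,axis=0).round(1), cv2.minAreaRect(Q.astype(np.float32))[1])
```

```text
(385, 302, 15, 13) ((391.26617431640625, 307.0546569824219), (10.149862289428711, 16.001829147338867), 60.96525192260742) rack centre [274.2 -43.9] size [25.4 42.9] (32.655975341796875, 29.780073165893555)
(255, 237, 30, 22) ((269.41162109375, 247.4642333984375), (20.40393829345703, 29.13212013244629), 80.90339660644531) rack centre [ -25.6 -171.4] size [74. 71.] (73.75920104980469, 70.68097686767578)
(332, 204, 25, 15) ((343.94427490234375, 211.03196716308594), (13.310064315795898, 25.091054916381836), 103.91175842285156) rack centre [-32.9  65.5] size [73.2 59.4] (66.47830200195312, 60.9820442199707)
(371, 191, 16, 15) ((377.8677673339844, 198.85479736328125), (13.793416976928711, 15.905008316040039), 82.72891235351562) rack centre [-23.  176.4] size [58.2 63.5] (43.180259704589844, 68.90076446533203)
```

```bash
cat > s8.py <<'E'
from act import *
X,Y=-148,190
go(W(X,Y-10,118),-100,speed=50)
go(W(X,Y-10,175),-97,speed=100)
go(W(X-100,Y-10,175),-97,speed=150)
snap(robot,"wrist","o_w"); d=snap(robot,"scene","o_s");
print(robot.current_t())
cv2.imwrite("pics/o_s2.png",cv2.resize(d["img"][160:310,220:460],(800,500)))
E
python3 s8.py
```

```text
56.8083
```

View pics/o_s2.png

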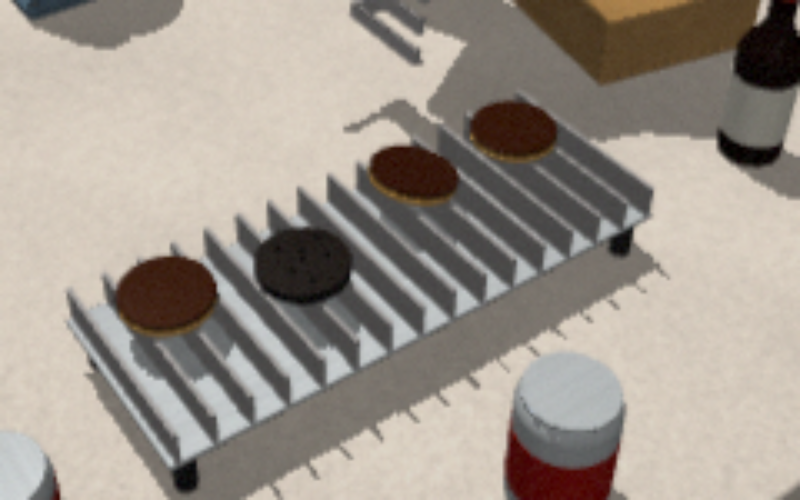

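View pics/o_w.png

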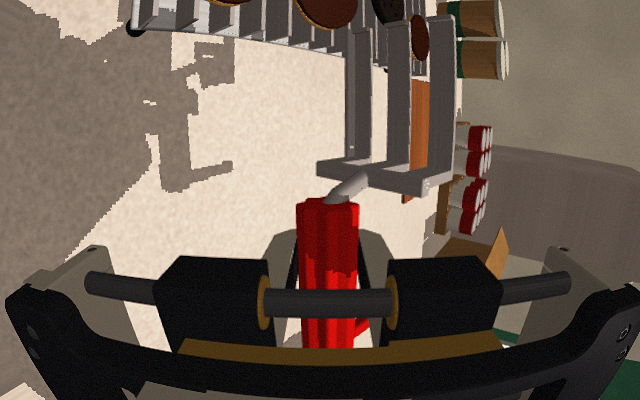

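```bash
cat > s9.py <<'E'
from act import *
go(W(-230,180,230),-80,speed=150)
go(W(-180,100,250),-45,speed=100)
d=snap(robot,"wrist","p_w"); 
print(robot.current_t())
cv2.imwrite("pics/p_w2.png",cv2.resize(d["img"][0:220,120:480],(800,489)))
E
python3 s9.py
```

```text
58.3833
```

View pics/p_w2.png

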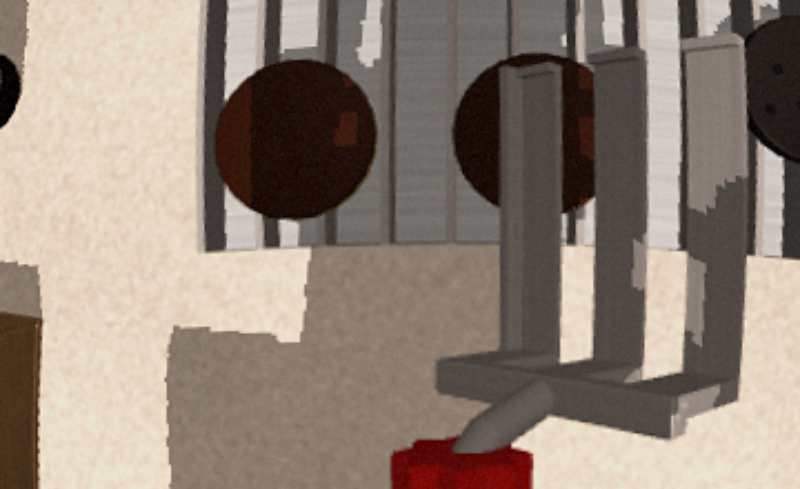

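```bash
cat > s10.py <<'E'
from act import *
go(W(-180,40,250),-45,speed=150)
d=snap(robot,"wrist","q_w"); 
print(robot.current_t())
cv2.imwrite("pics/q_w2.png",cv2.resize(d["img"][0:220,160:420],(800,677))[:600])
E
python3 s10.py
```

```text
58.9833
```

View pics/q_w2.png

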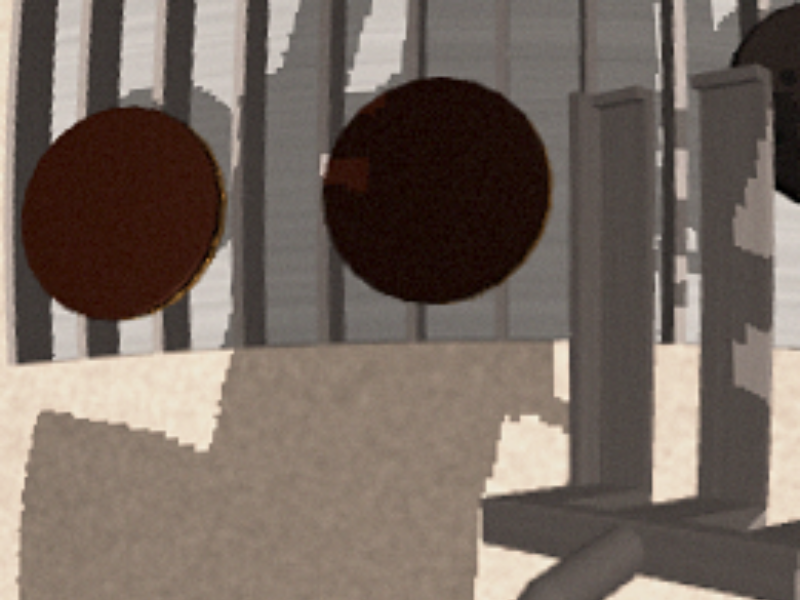

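```bash
cat > bis.py <<'E'
from act import *
import pickle,sys
def ell(fn,fish,roi,z=88):
    d=pickle.load(open(f"pics/{fn}.pkl","rb")); x0,y0,x1,y1=roi
    hsv=cv2.cvtColor(d["img"],cv2.COLOR_BGR2HSV); m=np.zeros(hsv.shape[:2],np.uint8)
    mm=((d["img"].max(2)<105)&(hsv[...,1]>90)&(hsv[...,0]<15)).astype(np.uint8); m[y0:y1,x0:x1]=mm[y0:y1,x0:x1]
    m=cv2.morphologyEx(m,cv2.MORPH_CLOSE,np.ones((3,3)));m=cv2.morphologyEx(m,cv2.MORPH_OPEN,np.ones((3,3)))
    for k in cv2.findContours(m,0,cv2.CHAIN_APPROX_NONE)[0]:
        if cv2.contourArea(k)<150: continue
        P=np.array([onz(d,p[0],z,fish)[:2] for p in k]); Q=((P-RC)@RM).astype(np.float32)
        e=cv2.fitEllipse(Q); print(fn,cv2.boundingRect(k),"rack",np.round(e[0],1),"axes",np.round(e[1],1),"ang",round(e[2]))
ell("q_w",True,(160,0,342,130)); ell("p_w",True,(200,0,300,120)); ell("o_s",False,(240,180,400,270))
E
python3 bis.py
```

```text
q_w (167, 35, 65, 69) rack [-34.6 174.9] axes [73.7 75.4] ang 168
q_w (265, 25, 74, 74) rack [-34.4  65.9] axes [71.8 74.6] ang 76
p_w (216, 27, 73, 71) rack [-34.7 175.3] axes [73.2 74.7] ang 152
o_s (255, 237, 30, 22) rack [ -25.7 -170.5] axes [71.9 72.7] ang 77
o_s (332, 204, 25, 16) rack [-32.5  65.7] axes [56.8 73.9] ang 107
o_s (361, 190, 26, 17) rack [-30.9 172.3] axes [71.4 71.8] ang 67
```

```bash
cat > s11.py <<'E'
from act import *
go(W(-262,92,200),0,speed=120)
if scoop(-34,91.5):
    X=-142
    go(W(X,91.5,150),speed=30)
    robot.sleep(.2); snap(robot,"wrist","r_up")
    go(W(X,88,150),speed=30)
    go(W(X,88,122),speed=25)
    go(W(-262,88,122),speed=110)
    go(W(-262,88,172),speed=150)
    d=snap(robot,"scene","r_s"); snap(robot,"wrist","r_w")
    print(robot.current_t())
    cv2.imwrite("pics/r_c.png",np.hstack([cv2.resize(d["img"][160:310,220:460],(400,280)),cv2.imread("pics/r_up.png")[0:280,100:500]]))
E
python3 s11.py; sed -i '/^ell/d' bis.py; echo 'ell("r_s",False,(240,180,400,270)); ell("r_w",True,(100,0,450,130))' >> bis.py; python3 bis.py
```

```text
hit False [ 0.2  0.9 -0.4] t 62.1667
66.925
r_s (255, 237, 30, 22) rack [ -25.3 -170.8] axes [71.4 72.1] ang 48
r_s (329, 204, 27, 18) rack [-31.5  59.6] axes [71.5 72.9] ang 170
r_s (361, 191, 26, 16) rack [-30.  172.1] axes [71.1 72.3] ang 155
r_w (185, 77, 31, 53) rack [-148.2  461. ] axes [ 93.3 144.2] ang 177
r_w (210, 73, 59, 57) rack [-148.   332.1] axes [ 69.7 152. ] ang 167
r_w (100, 70, 67, 60) rack [ -26.5 1931.2] axes [ 394.7 2501. ] ang 176
r_w (303, 0, 34, 8) rack [-68.  180.9] axes [ 7.3 46. ] ang 164
r_w (116, 0, 91, 52) rack [ 183.7 1096.5] axes [ 206.7 1372. ] ang 162
```

View pics/r_c.png

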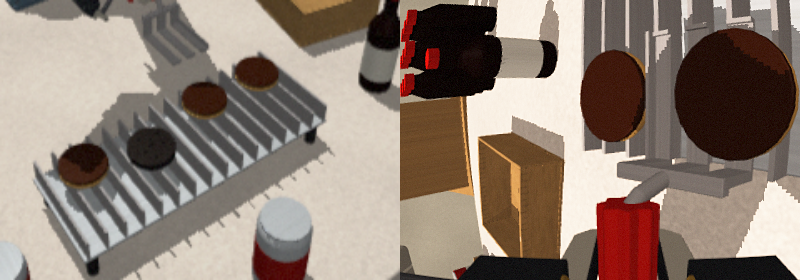

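Run:
```python
from act import *
def chk(yaw,cx=492,cy=431):
    # biscuit drop point (turner x=107) ; fence edge offset -54 in lateral, want lateral centre -33
    u=np.array([np.cos(yaw),np.sin(yaw)]); n=np.array([-u[1],u[0]])
    o=np.array([cx,cy])-107*u+ 35*n
    out=[]
    for r,z in ((0,175),(-40,175),(-80,172),(-90,140),(-95,136),(-100,135),(-105,135)):
        q=robot.inverse_kinematics(*pose([*o,z],r,yaw,45)); out.append(None if q is None else np.round(q,2).tolist())
    return o.round(),out
for yaw in (-.2,0,.3,.6):
    o,l=chk(yaw); print(yaw,o); [print("   ",x) for x in l]
print(np.round(robot.current_qpos(),2))
```

```text
-0.2 [394. 487.]
    [0.33, 0.25, 2.01, 1.09, 0.76, 1.31]
    [0.66, 0.41, 1.48, 0.06, 1.19, 2.4]
    [0.85, 0.83, 0.89, -0.31, 1.95, 2.58]
    [0.87, 0.98, 0.77, -0.4, 2.08, 2.57]
    [0.88, 1.04, 0.7, -0.45, 2.16, 2.55]
    [0.89, 1.11, 0.63, -0.5, 2.25, 2.52]
    [0.9, 1.17, 0.55, -0.57, 2.33, 2.48]
0 [385. 466.]
    [0.25, 0.29, 1.96, 1.0, 0.95, 1.19]
    [0.63, 0.39, 1.52, 0.08, 1.19, 2.18]
    [0.88, 0.76, 1.03, -0.39, 1.83, 2.44]
    [0.92, 0.89, 0.94, -0.48, 1.93, 2.46]
    [0.93, 0.95, 0.89, -0.53, 2.01, 2.46]
    [0.95, 1.01, 0.84, -0.58, 2.08, 2.44]
    [0.96, 1.06, 0.78, -0.64, 2.15, 2.42]
0.3 [379. 433.]
    [0.19, 0.37, 1.83, 0.85, 1.21, 1.03]
    [0.6, 0.36, 1.56, 0.09, 1.2, 1.83]
    [0.92, 0.65, 1.25, -0.49, 1.63, 2.26]
    [0.97, 0.77, 1.2, -0.59, 1.7, 2.33]
    [0.99, 0.82, 1.17, -0.64, 1.76, 2.34]
    [1.01, 0.87, 1.13, -0.69, 1.82, 2.35]
    [1.03, 0.92, 1.1, -0.75, 1.88, 2.36]
0.6 [384. 399.]
    [0.17, 0.46, 1.67, 0.71, 1.44, 0.89]
    [0.55, 0.34, 1.58, 0.09, 1.22, 1.49]
    [0.93, 0.53, 1.46, -0.58, 1.41, 2.08]
    [1.0, 0.64, 1.45, -0.71, 1.46, 2.21]
    [1.03, 0.69, 1.44, -0.77, 1.5, 2.26]
    [1.05, 0.73, 1.42, -0.83, 1.56, 2.29]
    [1.08, 0.78, 1.4, -0.88, 1.61, 2.32]
[-0.68  0.32  1.92  0.59  1.48  0.66]
```

```bash
cat > s12.py <<'E'
from act import *
go(W(-262,-59,172),0,speed=200)
if scoop(1.5,-59):
    go(W(1.5-108,-59,142),speed=30)
    go(W(1.5-108,-59,185),speed=80)
    snap(robot,"wrist","u_up")
    go(W(-262,-59,185),speed=130)
    go([400,300,185],0,speed=150)
    robot.sleep(.1)
    d=snap(robot,"scene","u_s"); e=snap(robot,"side","u_d")
    print(robot.current_t())
    cv2.imwrite("pics/u_c.png",np.hstack([cv2.resize(d["img"][110:210,340:480],(392,280)),cv2.imread("pics/u_up.png")[0:280,100:500]]))
    cv2.imwrite("pics/u_d2.png",cv2.resize(e["img"][50:250,100:400],(750,500)))
E
python3 s12.py
```

```text
hit False [ 0.8  0.7 -0.5] t 70.2083
76.2417
```

View pics/u_c.png

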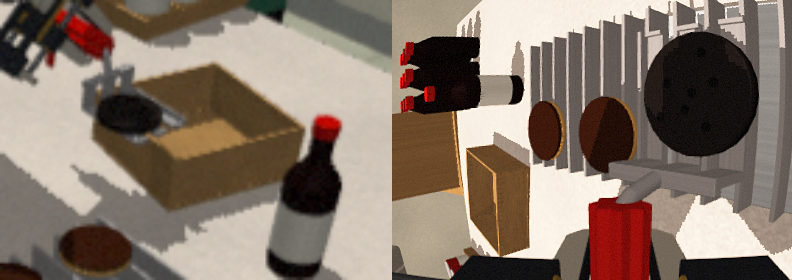

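View pics/u_d2.png

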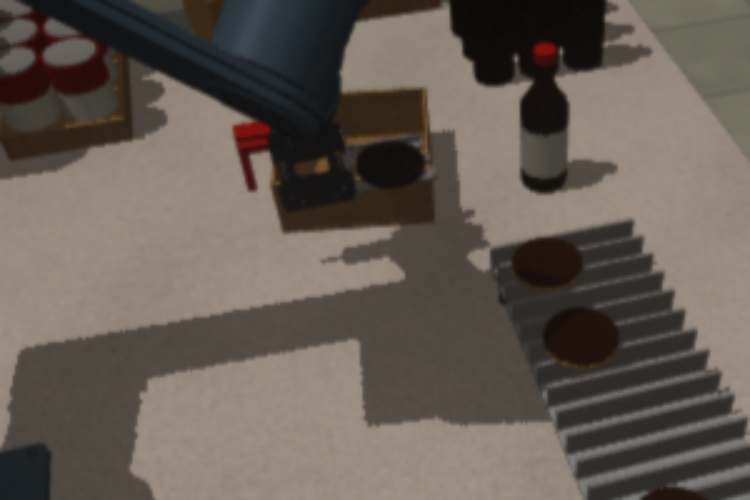

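```bash
cat > s13.py <<'E'
from act import *
o=np.array([385.,462.])
def G(z,r,r0=None,**k): 
    return go([*o,z],r,0.,roll0=r0,**k)
go([*o,185],0,0.,speed=130)
r0=0
for r in (-26,-52,-78): G(180,r,r0,rate=35); r0=r
G(145,-78,speed=60)
for r,z in ((-88,138),(-94,136),(-100,135)): G(z,r,r0,rate=25); r0=r
robot.sleep(.4)
snap(robot,"wrist","v_w"); d=snap(robot,"scene","v_s")
print(robot.current_t())
cv2.imwrite("pics/v_c.png",np.hstack([cv2.resize(d["img"][110:210,340:480],(392,280)),cv2.imread("pics/v_w.png")[0:280,100:500]]))
E
python3 s13.py
```

```text
82.9083
```

View pics/v_c.png

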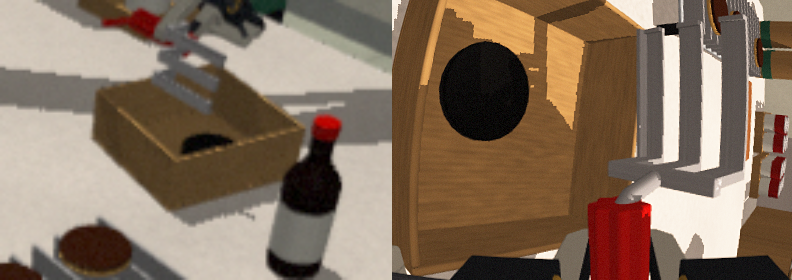

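```bash
cat > s14.py <<'E'
from act import *
o=np.array([385.,462.])
go([*o,190],-95,0.,speed=100)
go([*o,190],-45,0.,roll0=-95,rate=60)
go([*o,190],0,0.,roll0=-45,rate=60)
go([400,0,200],0,0.,speed=220)
go([429.4,-412,150],0,.03,speed=220)
go([429.4,-412,85],0,.03,speed=80)
robot.sleep(.2)
d=snap(robot,"wrist","w_w"); S=snap(robot,"scene","w_s")
from ov import overlay
overlay(d,[429.4,-412,85],0,.03,"w_ov",True,(500,0,1100,500))
cv2.imwrite("pics/w_s2.png",S["img"])
print(robot.current_t())
E
python3 s14.py; sed -i '$d' bis.py;  echo 'ell("w_s",False,(240,180,400,270))' >> bis.py; python3 bis.py
```

```text
91.3583
w_s (255, 237, 30, 22) rack [ -25.6 -170.7] axes [71.3 73.5] ang 59
w_s (329, 204, 27, 18) rack [-31.1  59.4] axes [72.2 72.7] ang 55
w_s (361, 191, 26, 15) rack [-30.5 172.6] axes [69.3 72.9] ang 147
```

View pics/w_ov.png

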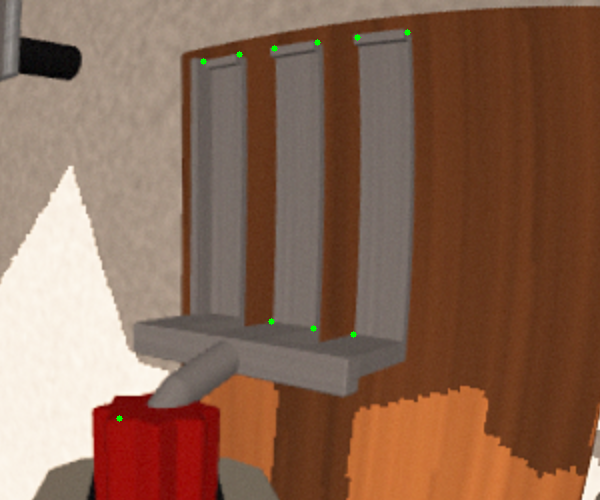

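View pics/w_s2.png

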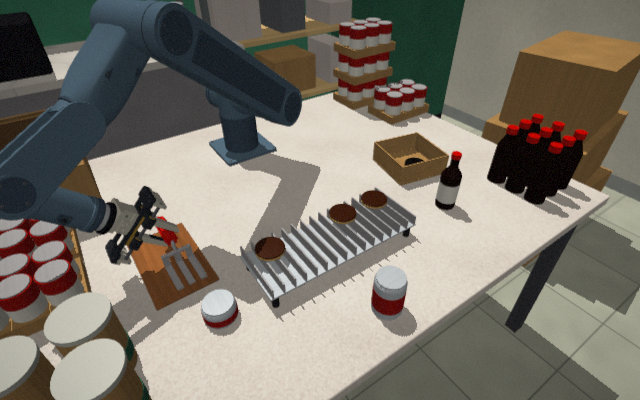

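```bash
cat > s15.py <<'E'
from act import *
p=np.array([429.4,-412,73.])
go(p+[0,0,3],0,.03,speed=40)
print(go(p+[0,0,0],0,.03,speed=8,f_stop=4), robot.current_tcp_pos())
robot.sleep(.2)
robot.move_gripper(0.6); robot.sleep(.3)
P,o=pose(p,0,.03,45,back=110); robot.move_linear(P,o,speed=100)
robot.move_linear(P+[0,0,120],speed=200)
robot.move_ptp([430,-430,300],[np.pi,0,0]); robot.sleep(.3); snap(robot,"wrist","x_w"); snap(robot,"side","x_d"); snap(robot,"scene","x_s")
print(robot.current_t())
E
python3 s15.py; python3 mt.py x_w;  sed -i '$d' bis.py;  echo 'ell("x_s",False,(240,180,400,270));ell("x_d",False,(290,120,440,300))' >> bis.py; python3 bis.py
```

```text
True [ 448.96821286 -397.91049354   59.99626402]
96.4833
((429.4881896972656, -413.0753173828125), (102.80116271972656, 32.113643646240234), 1.5475683212280273)
x_s (255, 237, 30, 22) rack [ -25.6 -170.4] axes [71.4 72.7] ang 83
x_s (330, 204, 26, 18) rack [-31.   59.7] axes [70.6 72.7] ang 29
x_s (361, 191, 26, 16) rack [-30.3 172.5] axes [70.3 72. ] ang 142
x_d (353, 245, 35, 31) rack [ -28.6 -170.5] axes [71.5 73.6] ang 142
x_d (418, 186, 22, 21) rack [176.2 -48.7] axes [49.2 63. ] ang 9
```

View pics/x_w.png

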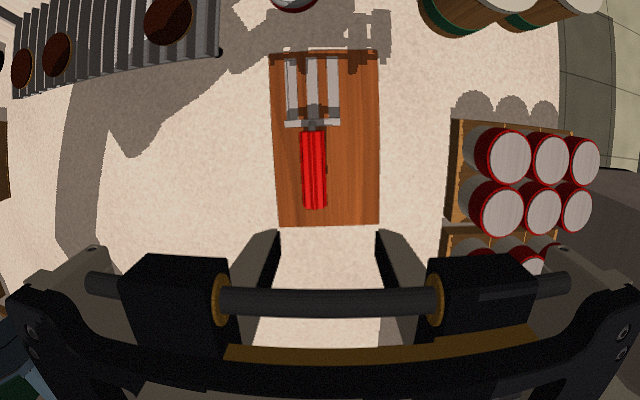

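View pics/x_d.png

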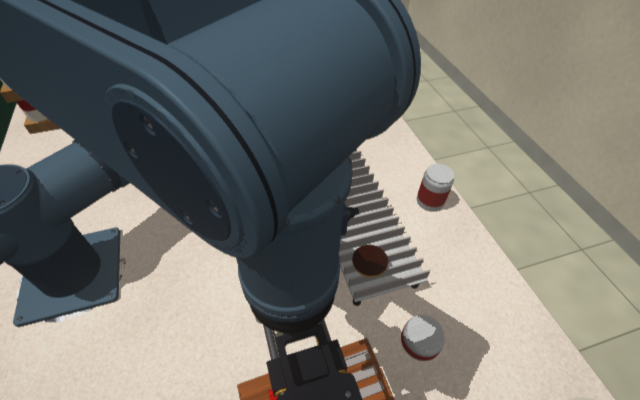

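View pics/x_s.png

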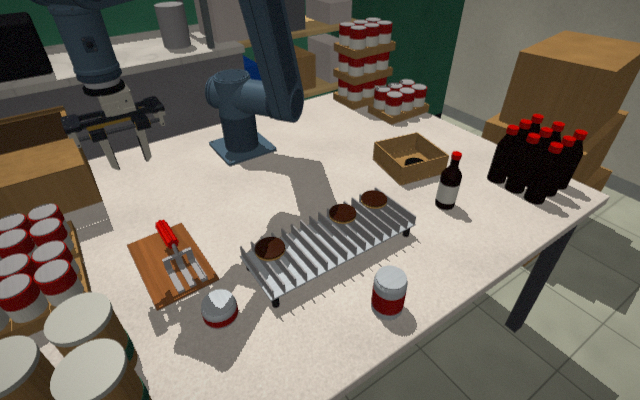

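```bash
python3 -c "
from bench import robot
robot.hand_in(); print(robot.current_t())"
```

```text
the job is handed in; nothing more can be done
the job is handed in; nothing more can be done
```

I flipped all three tan biscuits on the rack and tipped the scorched one into the reject box. The turner is back on the board with the gripper clear, and I handed the job in at about 96 s of the 208 s allowed.

**Last checks**
- **Tan biscuits:** in the scene view all three show the dark coated side and look round at the 88 mm height of a flat biscuit's top. They lie at about (-26, -170), (-31, 60) and (-30, 172) mm in the rack frame. The arm blocked the last side view of two of them, so only the right-hand one was confirmed flat from two cameras.
- **Scorched biscuit:** it was lying flat inside the box in the wrist view just after tipping. It still showed in the box in the last scene picture.
- **Turner:** it stands on the board at about (429, -413) mm, about 4 cm from where it started but inside the limits. It was lowered until the wrist force showed contact, but its height and tilt after release were not measured separately.
- **Bottle and tin:** they look unmoved by eye in the last scene picture. I did not measure them.

**What went wrong or changed**
- **Wedged biscuit:** after its flip the middle biscuit sat tilted, with its edge caught against a rib. I lifted it with the turner and set it down again about 6 mm over, and it then lay flat.
- **Roll limit:** one roll command, to -105° during the first flip, was refused by the arm's joint range. The biscuit had already toppled at -98°, so it had no effect.
- **Moved box:** the reject box was knocked aside during the run, so I measured its position again before tipping.

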